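Get the bench block out from behind the bead jars

ROBOT

A 6-joint arm with a two-finger parallel gripper is mounted at the origin on a cart in front of the work surface, level with it; the furniture and walls round the work are solid. World frame = base frame: x ahead of the robot, y to its left, z up, the work surface at z = 0. Lengths are in m, angles in rad, forces in N, time in s.
With the tool pointing down it reaches from about 0.3 to 1 m from the base axis. Payload 5.1 kg.
Tool frame: the origin (TCP) lies between the finger pads; the fingertips stand 19 mm ahead of it and the grasp point (between the pads) is the TCP (ctrl.tips_ahead is the z of the fingertips in the tool frame, in m); z points along the fingers, y is the line along which they close (so a half turn about z gives the same grasp; the last joint's range is limited). The gripper opens to 95 mm and grips with 3 to 60 N. Pads are 20 mm wide; open, the fingers measure 119 mm over their backs; the gripper's body (75 mm by 180 mm) begins 59 mm behind the grasp point.
Start: joints at [-1.186, 0.124, 1.65, -0, 1.367, -0.083], TCP at [0.293, -0.58, 0.234] pointing down, gripper open.
Joint ranges: [-2.61, 2.61], [-1.02, 2.33], [0.03, 2.71], [-1.35, 4.49], [0.32, 2.68], [-2.91, 2.91]. Speed limits (rad/s): [2.57, 2.57, 3.14, 3.14, 3.14, 3.14].

INTERFACE

Orientations are given as a rotation vector (axis times angle).
In Python, from plant import ctrl gives the robot as it stands.
- The arm moves only by the tool move_arm, never from a script. Its argument "targets" is a list of rows, each an object of numbers: "x", "y", "z": the shift along the tool's x, y, z in cm; "yaw": the turn about the tool's z in degrees; "grip": the closure, from -1 (fully open) to 1 (shut). A call has 1 to 12 rows; each row shifts and turns the commanded pose from where the row before left it, along the tool's axes as they then stand; what a row does not reach is not made up. A row lasts 1/10 s, in which the tool goes at most 50 mm and 8.59 degrees, less where a joint would pass 70% of its speed; a pose out of reach is approached as far as the arm can. A call is refused whole if a number of a shift passes 5 or a number of a turn 8.59, either way. A call with a gripper value outside its range is refused whole. The fingers move at their own pace and stop on an object; the grip force is fixed at half the most. Time passes only in rows, so rows that do not move let the fingers close. It gives the time, the measured TCP pose, the force, the opening and the grip force at its end, in the units of the state.
- ctrl.read_state(): the state, without advancing time (a new reading comes with each control period).
- ctrl.grab_frame(name): name is "scene" or "top" or "wrist"; returns the picture (400x640x3 uint8, red, green, blue); there is no depth.
- ctrl.camera_model(name): a dict with "intrinsics" (3x3 intrinsics, pixels), "camera_from_world" (4x4, takes a point from world to camera coordinates). Camera axes: x right, y up, looking along -z (the intrinsics and any distortion apply to the point x, -y, -z); pixel columns grow to the right and rows downward; lengths in m; the calibration is good to about 2 mm. The wrist camera is an equidistant fisheye: a pixel r from the principal point sees the ray r / f radians off the axis. A picture is of the moment at which its call begins: read the wrist's pose just before it. camera_model takes no time and is no camera call; for the wrist camera it gives the pose at the moment of the call.
- ctrl.sign_off(): hands the job in; it is judged then, once.
The state is a dict: "t": time; "q": joint angles; "joint_velocities": joint speeds; "joint_efforts": joint torques, N m; "eef_pos": TCP position; "tcp_rot": TCP orientation; "ft_force": force on the tool from outside, world axes, zero at the start; "torque": the same for the moment, N m; "grip_width": finger opening in m; "grasp_force": force on a finger pad.
Only numpy, scipy, OpenCV 4.12 (cv2) and the standard library are available. Lean on these libraries where they do the work, as an engineer would, in place of code of your own. Each camera call takes 0.05 s, during which the arm holds its last target. There are 200 camera calls.

TASK

Set up for hammering: the steel bench block is kept in the wooden box with the clear sliding lid, and the two bead jars and the bead pot stand in the lid's way. Move all three onto the felt-lined tray while the lid is still shut, slide the lid open, seat the steel block flat in the recess of the black rubber seat and slide the lid fully shut again, then put each jar and the pot back where it stood. Do not let the jars or the pot tip over, and leave the hammer where it lies.

Things in the scene. Friction and masses are not known exactly. Their poses are not given: they have to be found in the camera images.
- jar_red: round screw jar with a white cap and red beads, 44 mm across, 43 mm tall (48 with the cap's crown), about 40 g; origin at the centre of its underside, z up. Its starting place is where it has to be put back
- jar_teal: round screw jar with a black cap and teal beads, 44 mm across, 43 mm tall (48 with the cap's crown), about 40 g; origin at the centre of its underside, z up. Its starting place is where it has to be put back
- bead_pot: round translucent plastic pot with dark beads, 62 mm across the rim, tapering to 48 mm at the foot, 38 to 40 mm tall, about 25 g; origin at the centre of its underside, z up. Its starting place is where it has to be put back
- bench_block: ground steel block, 60 x 60 x 19 mm, about 0.53 kg, lying flat in the slide-lid box and seen through the clear lid; origin at the centre of its underside, x and y along its sides, z up
- slide_box: low wooden box fixed to the table, outside 110 (its x) x 165 (its y) x 37 mm high, inside 94 x 149 mm, felt floor 6 mm above the table; origin at the centre of its underside. The low front wall (x = -55 mm, 27 mm high) faces the robot; the lid slides out over it towards -x. Jars and pot stand in a row before it, about 120 mm from its origin on the -x side, 62 mm apart, in any order
- lid (a joint): the box's clear lid (98 x 146 mm, its underside 28 mm and its top 32 mm above the table, with a wooden end strip flush with its top at the front): 0 m when shut, 0.092 m when fully open, slid out along the box's -x; about 1 N of friction, stays where it is left; 0.09 m of opening uncovers the block
- lid_pull (a point): middle of the brass pull bar on the lid (12 mm thick along the box's x, 50 mm long along its y, standing 20 mm above the lid: 32 to 52 mm above the table); it moves with the lid, and at shut lies 22 mm to the -x side of the box's origin, 42 mm above the table
- side_tray: low light-wood tray lined with grey felt, fixed to the table, outside 250 mm along its x and 116 mm along its y, rim 6 mm wide and 10 mm high, felt floor 4 mm above the table, 238 x 104 mm inside; origin at the centre of its underside. It takes the jars and the pot in a row along its x
- rubber_seat: black rubber seat for the bench block, fixed to the table, 92 x 92 mm, with a square recess 74 x 74 mm whose floor is 10 mm and whose rim is 13 mm above the table; origin at the centre of its underside, x and y along its sides
- hammer: chasing hammer with a wooden handle, 202 mm long, 65 mm wide at the head, 23 mm high, lying on the table beyond the rubber seat; a bystander, to be left alone
There are look-alikes about, which are no part of the job. Of the things shaped like the jar_teal, the black one is meant.

How it is judged:
On the way, in this order (a step that is already met when the one before it is completed fails the run):
1. both jars and the pot stand upright on the tray, the lid still shut (x of jar_red in the frame of side_tray between -0.119 and 0.119 m and y of jar_red in the frame of side_tray between -0.052 and 0.052 m and z of each of jar_red, jar_teal, bead_pot in the frame of side_tray below 0.012 m and angle between each of jar_red, jar_teal, bead_pot's own z axis and vertical below 0.2 rad and x of jar_teal in the frame of side_tray between -0.119 and 0.119 m and y of jar_teal in the frame of side_tray between -0.052 and 0.052 m and x of bead_pot in the frame of side_tray between -0.119 and 0.119 m and y of bead_pot in the frame of side_tray between -0.052 and 0.052 m and value of joint lid below 0.012 m), for 0.2 s.
2. the steel block is seated in the rubber seat's recess, the jars and the pot still on the tray (horizontal distance between bench_block and rubber_seat below 0.011 m and z of bench_block in the frame of rubber_seat between 0.007 and 0.0125 m and angle between bench_block's own z axis and vertical below 0.05 rad and x of jar_red in the frame of side_tray between -0.119 and 0.119 m and y of jar_red in the frame of side_tray between -0.052 and 0.052 m and z of each of jar_red, jar_teal, bead_pot in the frame of side_tray below 0.012 m and angle between each of jar_red, jar_teal, bead_pot's own z axis and vertical below 0.2 rad and x of jar_teal in the frame of side_tray between -0.119 and 0.119 m and y of jar_teal in the frame of side_tray between -0.052 and 0.052 m and x of bead_pot in the frame of side_tray between -0.119 and 0.119 m and y of bead_pot in the frame of side_tray between -0.052 and 0.052 m), for 0.2 s.
3. the lid is shut again (value of joint lid below 0.006 m and horizontal distance between bench_block and rubber_seat below 0.011 m and z of bench_block in the frame of rubber_seat between 0.007 and 0.0125 m and angle between bench_block's own z axis and vertical below 0.05 rad), for 0.2 s.
At the end, for the whole second after the job is handed in: Each jar and the pot stands upright within 15 mm of where it stood at the start, the steel block lies flat in the recess of the rubber seat (centre within 11 mm of the seat's, on the recess floor), the lid is shut to within 6 mm, and everything is at rest (all of step 3 and distance of each of jar_red, jar_teal, bead_pot from where it was at the start of the episode below 0.015 m and angle between each of jar_red, jar_teal, bead_pot's own z axis and vertical below 0.1 rad and linear speed of each of jar_red, jar_teal, bead_pot, bench_block below 0.02 m/s); the robot touches nothing.
It fails at once if a jar or the pot is tipped over (angle between any of jar_red, jar_teal, bead_pot's own z axis and vertical above 0.8 rad).
It fails at once if the hammer is moved by more than 25 mm (distance of hammer from where it was at the start of the episode above 0.025 m).
It also fails if it takes over 134 s, if anything falls off the work surface, if the arm or the gripper's body presses on something with over 40 N, if the wrist force passes 120 N, or if a joint passes its speed limit or range.

## Working session

There is one attempt and no reset: what is moved stays moved. The work goes in short steps, Python scripts to look and compute and a tool call to move; the robot and the scene stay as the last step left them, time stands still between calls to the robot, and variables do not carry over. Pictures are saved under pics/ and viewed, at most 14 in all, crops included, and the job is handed in when it is done.

Besides the shell and the picture viewer there is one more tool, called after ">>>" by a JSON object that holds its "op" and its "data", one argument or row to a line. move_arm: Moves the arm, as the interface text tells. Its arguments: {"type":"object","properties":{"targets":{"type":"array","items":{"type":"object","properties":{"x":{"type":"number"},"y":{"type":"number"},"z":{"type":"number"},"yaw":{"type":"number"},"grip":{"type":"number"}}}}},"required":["targets"]}

```bash
mkdir -p pics; cat > h.py <<'E'
import numpy as np,cv2
from plant import ctrl
def ray(name,u,v,z):
    m=ctrl.camera_model(name);K=np.array(m["intrinsics"]);T=np.array(m["camera_from_world"])
    d=np.array([(u-K[0,2])/K[0,0],-(v-K[1,2])/K[1,1],-1.])
    R=T[:3,:3];c=-R.T@T[:3,3];w=R.T@d
    return c+w*(z-c[2])/w[2]
def proj(name,p):
    m=ctrl.camera_model(name);K=np.array(m["intrinsics"]);T=np.array(m["camera_from_world"])
    q=T[:3,:3]@np.array(p)+T[:3,3];return K[0,0]*q[0]/-q[2]+K[0,2],K[1,1]*-q[1]/-q[2]+K[1,2]
def save(n,a): cv2.imwrite(n,cv2.cvtColor(a,cv2.COLOR_RGB2BGR))
E
python3 - <<'E'
from h import *
for n in("top","scene"):
    a=ctrl.grab_frame(n);np.save(f"pics/{n}0.npy",a);save(f"pics/{n}0.png",a);m=ctrl.camera_model(n);T=np.array(m["camera_from_world"]);print(n,-T[:3,:3].T@T[:3,3],T[:3,:3].round(2).tolist(),m["intrinsics"])
s=ctrl.read_state();print(s["t"],s["eef_pos"],s["tcp_rot"])
E
```

```text
top [0.46140584 0.01734134 1.20018153] [[-0.0, -1.0, 0.02], [1.0, -0.0, 0.05], [-0.05, 0.02, 1.0]] [[474.35552593   0.         316.84563588]
 [  0.         474.35552593 200.08901579]
 [  0.           0.           1.        ]]
scene [0.05015202 0.75466976 0.55108274] [[-0.84, -0.54, -0.0], [0.26, -0.42, 0.87], [-0.47, 0.74, 0.49]] [[409.29517714   0.         319.67313074]
 [  0.         409.29517714 199.11527473]
 [  0.           0.           1.        ]]
0.1 [ 0.29284705 -0.57969609  0.23251914] [-3.05430356e+00 -7.27662902e-01  4.71259696e-04]
```

View pics/top0.png

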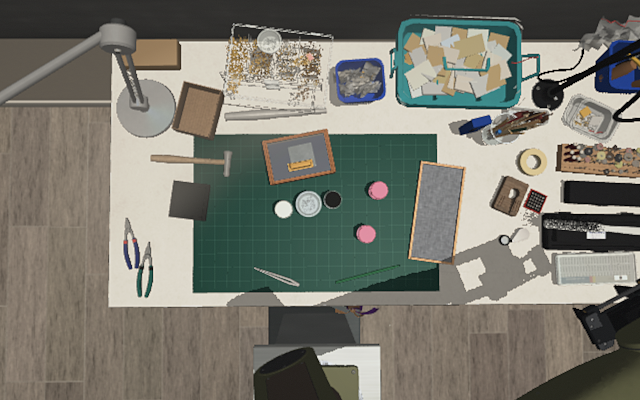

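View pics/scene0.png

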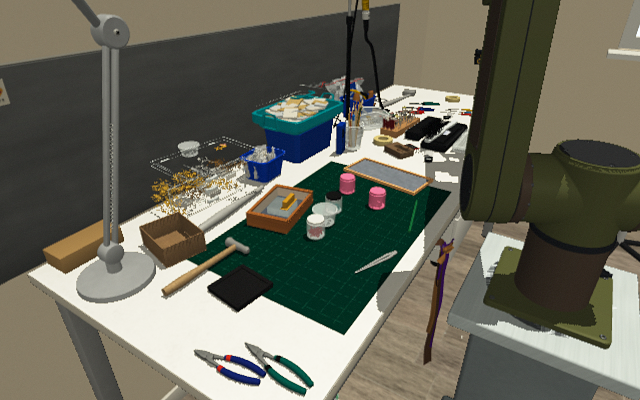

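Top view: white-cap jar at (283,209), pot at (308,203), black-cap jar at (332,199), box at (298,157), brass pull about (301,166), tray (437,211), seat (189,200), hammer (190,159). Things shaped like jar_teal: black cap (332,199) and pink jars (377,190) and (366,234). The black one is the one described and stands in the row before the box. I'll confirm it in a crop while measuring.

```bash
cat > m.py <<'E'
from h import *
def cont(mask,near):
    cs,_=cv2.findContours(mask.astype(np.uint8),cv2.RETR_EXTERNAL,cv2.CHAIN_APPROX_NONE)
    cs=[c for c in cs if len(c)>8]
    return min(cs,key=lambda c:np.hypot(*(np.array(cv2.minAreaRect(c)[0])-near))-0.02*cv2.contourArea(c))
def rect(c,z,name="top"):
    b=cv2.boxPoints(cv2.minAreaRect(np.float32([ray(name,*p[0],z)[:2] for p in c])*1000))
    e1=b[1]-b[0];e2=b[2]-b[1];L=sorted([(np.hypot(*e1),np.degrees(np.arctan2(e1[1],e1[0]))),(np.hypot(*e2),np.degrees(np.arctan2(e2[1],e2[0])))])
    return b.mean(0).round(1),[(round(l,1),round(a%180,1)) for l,a in L]
E
python3 - <<'E'
from m import *
a=np.load("pics/top0.npy");h=cv2.cvtColor(a,cv2.COLOR_RGB2HSV);H,S,V=[h[...,i].astype(int) for i in range(3)]
r,g,b=[a[...,i].astype(int) for i in range(3)]
mat=(H>60)&(H<100)&(S>90)
def win(m,x0,y0,x1,y1):
    o=np.zeros_like(m);o[y0:y1,x0:x1]=m[y0:y1,x0:x1];return o
print("seat",rect(cont(win((V<80)&(~mat),160,170,215,230),(189,200)),.013))
print("box",rect(cont(win((r>g+25)&(r>100),255,125,342,190),(298,157)),.037))
print("tray",rect(cont(win((~mat)&(V>75),402,150,470,272),(437,211)),.010))
print("brass",rect(cont(win((r>180)&(b<110),285,150,320,178),(301,166)),.052))
print("white",rect(cont(win((V>150)&(S<60),270,196,294,222),(283,209)),.045))
print("black",rect(cont(win((V<60)&~((H>60)&(H<100)&(S>150)),322,188,344,211),(332,199)),.045))
print("pot",rect(cont(win((S<110)&(V>80),293,188,324,220),(308,203)),.039))
for n,p in dict(hamA=(151,157),hamB=(230,152),hamC=(227,176),pink1=(377,190),pink2=(366,234)).items():print(n,ray("top",*p,.03).round(3))
c=cv2.resize(a[120:260,160:360],None,fx=4,fy=4,interpolation=cv2.INTER_CUBIC);save("pics/c0.png",c)
E
```

```text
seat (array([505. , 306.7], dtype=float32), [(np.float32(107.8), np.float32(82.2)), (np.float32(112.9), np.float32(172.2))])
box (array([622.3,  42.1], dtype=float32), [(np.float32(110.5), np.float32(11.0)), (np.float32(164.2), np.float32(101.0))])
tray (array([ 489.3, -303.2], dtype=float32), [(np.float32(170.6), np.float32(89.3)), (np.float32(306.5), np.float32(179.3))])
brass (array([598.8,  37.7], dtype=float32), [(np.float32(17.7), np.float32(11.2)), (np.float32(59.1), np.float32(101.2))])
white (array([492.4,  78.2], dtype=float32), [(np.float32(38.9), np.float32(179.8)), (np.float32(41.3), np.float32(89.8))])
black (array([516.4, -41.2], dtype=float32), [(np.float32(34.2), np.float32(179.8)), (np.float32(36.6), np.float32(89.8))])
pot (array([505.9,  18.6], dtype=float32), [(np.float32(73.6), np.float32(89.8)), (np.float32(76.0), np.float32(179.8))])
hamA [0.622 0.405 0.03 ]
hamB [0.634 0.211 0.03 ]
hamC [0.575 0.218 0.03 ]
pink1 [ 0.539 -0.152  0.03 ]
pink2 [ 0.43  -0.124  0.03 ]
```

View pics/c0.png

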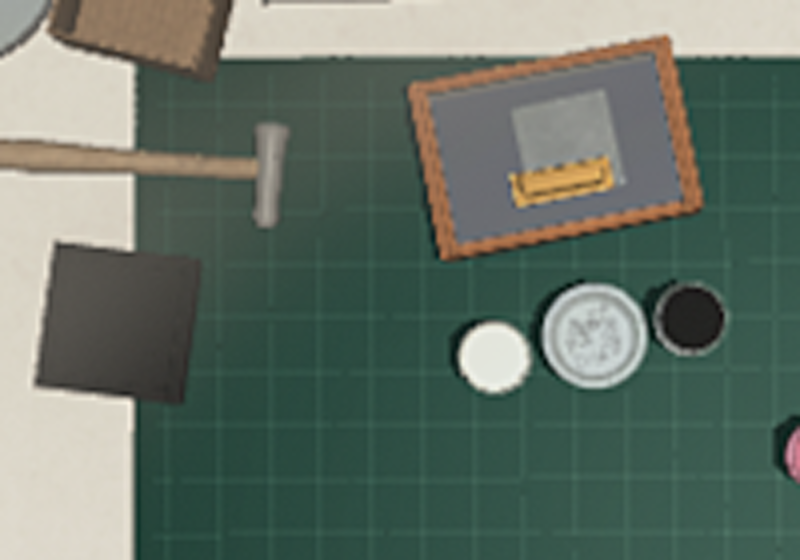

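The crop shows the row from left to right: white-cap jar (red beads, as in the scene view), the pot, and the black-cap jar_teal at crop (690,318). The pink jars are excluded, and so is the open brown box. The box measures 110.5 x 164 mm at 11°, which matches. The seat and tray sizes came out too big, so I'm refining those masks.

```bash
cat >> m.py <<'E'
def go(x,y,z,head=None):
    "deltas in cm along tool axes after turning to heading (deg, world angle of tool x)"
    from scipy.spatial.transform import Rotation as Ro
    s=ctrl.read_state();R=Ro.from_rotvec(s["tcp_rot"]).as_matrix();hd=np.degrees(np.arctan2(R[1,0],R[0,0]))
    if head is None: head=hd
    d=np.array([x,y,z])-s["eef_pos"];a=np.radians(head);X=np.array([np.cos(a),np.sin(a),0]);Y=np.array([np.sin(a),-np.cos(a),0])
    print("head %.1f yaw %.1f"%(hd,-((head-hd+180)%360-180)),"shift cm",(100*np.array([d@X,d@Y,-d[2]])).round(2))
E
python3 - <<'E'
from m import *
a=np.load("pics/top0.npy");r,g,b=[a[...,i].astype(int) for i in range(3)]
def win(m,x0,y0,x1,y1):
    o=np.zeros_like(m);o[y0:y1,x0:x1]=m[y0:y1,x0:x1];return cv2.morphologyEx(o.astype(np.uint8),cv2.MORPH_OPEN,np.ones((3,3)))
print("seat",rect(cont(win((a.max(2)<95)&(abs(r-g)<14),160,172,215,230),(189,200)),.013))
t=win((r>g+15)&(r>130),400,150,475,275)
print("tray",rect(cont(win((r>g+12)&(r>110),400,150,475,275),(437,211)),.010))
f=win((abs(r-g)<14)&(abs(r-b)<20)&(r>80)&(r<190),404,155,472,268)
print("felt",rect(cont(f,(437,211)),.004))
go(.5163,-.0417,.18,101)
E
```

```text
seat (array([529.1, 312.2], dtype=float32), [(np.float32(93.0), np.float32(81.3)), (np.float32(119.2), np.float32(171.3))])
tray (array([ 509.8, -256.5], dtype=float32), [(np.float32(48.8), np.float32(70.3)), (np.float32(225.9), np.float32(160.3))])
felt (array([ 483.7, -308. ], dtype=float32), [(np.float32(102.3), np.float32(81.8)), (np.float32(236.9), np.float32(171.8))])
head 26.8 yaw -74.2 shift cm [48.55 32.2   5.25]
```

>>> {"op": "move_arm", "data": {
  "targets": [
    {"yaw":-8.2,"grip":-0.35},
    {"yaw":-8.2,"grip":-0.35},
    {"yaw":-8.2,"grip":-0.35},
    {"yaw":-8.2,"grip":-0.35},
    {"yaw":-8.2,"grip":-0.35},
    {"yaw":-8.2,"grip":-0.35},
    {"yaw":-8.2,"grip":-0.35},
    {"yaw":-8.2,"grip":-0.35},
    {"yaw":-8.2,"grip":-0.35},
    {"grip":-0.35}
  ]
}}

```text
invalid input
```

>>> {"op": "move_arm", "data": {
  "targets": [
    {"x":4,"y":2.6,"z":0.4,"grip":-0.35},
    {"x":4,"y":2.6,"z":0.4,"grip":-0.35},
    {"x":4,"y":2.6,"z":0.4,"grip":-0.35},
    {"x":4,"y":2.6,"z":0.4,"grip":-0.35},
    {"x":4,"y":2.6,"z":0.4,"grip":-0.35},
    {"x":4,"y":2.6,"z":0.4,"grip":-0.35},
    {"x":4,"y":2.6,"z":0.4,"grip":-0.35},
    {"x":4,"y":2.6,"z":0.4,"grip":-0.35},
    {"x":4,"y":2.6,"z":0.4,"grip":-0.35},
    {"x":4,"y":2.6,"z":0.4,"grip":-0.35},
    {"x":4,"y":2.6,"z":0.4,"grip":-0.35},
    {"grip":-0.35}
  ]
}}

```text
invalid input
```

```bash
python3 - <<'E'
from m import *
go(.5163,-.0417,.18,101);s=ctrl.read_state();print(s["grip_width"],s["t"],s["eef_pos"])
p=[ray("top",160+u/4,120+v/4,.013)[:2] for u,v in((55,242),(202,260),(183,404),(36,387))]
print("seat",cv2.minAreaRect(np.float32(p)*1000))
E
```

```text
head 26.8 yaw -74.2 shift cm [48.55 32.2   5.25]
0.0950437534032721 0.1 [ 0.29284705 -0.57969609  0.23251914]
seat ((514.6663208007812, 313.3157653808594), (92.21820068359375, 91.08623504638672), 83.14114379882812)
```

>>> {"op": "move_arm", "data": {
  "targets": [
    {"x":0,"y":0,"z":0,"yaw":-8.2,"grip":-0.35},
    {"x":0,"y":0,"z":0,"yaw":-8.2,"grip":-0.35},
    {"x":0,"y":0,"z":0,"yaw":-8.2,"grip":-0.35},
    {"x":0,"y":0,"z":0,"yaw":-8.2,"grip":-0.35},
    {"x":0,"y":0,"z":0,"yaw":-8.2,"grip":-0.35},
    {"x":0,"y":0,"z":0,"yaw":-8.2,"grip":-0.35},
    {"x":0,"y":0,"z":0,"yaw":-8.2,"grip":-0.35},
    {"x":0,"y":0,"z":0,"yaw":-8.2,"grip":-0.35},
    {"x":0,"y":0,"z":0,"yaw":-8.2,"grip":-0.35}
  ]
}}

```text
t: 1.0
eef_pos: [0.293, -0.5798, 0.2329]
tcp_rot: [-1.999, -2.422, -0.001]
ft_force: [0.5, -0.2, 0.0]
grip_width: 0.064
grasp_force: 0.0
```

>>> {"op": "move_arm", "data": {
  "targets": [
    {"x":4,"y":2.68,"z":0.4,"yaw":0,"grip":-0.35},
    {"x":4,"y":2.68,"z":0.4,"yaw":0,"grip":-0.35},
    {"x":4,"y":2.68,"z":0.4,"yaw":0,"grip":-0.35},
    {"x":4,"y":2.68,"z":0.4,"yaw":0,"grip":-0.35},
    {"x":4,"y":2.68,"z":0.4,"yaw":0,"grip":-0.35},
    {"x":4,"y":2.68,"z":0.4,"yaw":0,"grip":-0.35},
    {"x":4,"y":2.68,"z":0.4,"yaw":0,"grip":-0.35},
    {"x":4,"y":2.68,"z":0.4,"yaw":0,"grip":-0.35},
    {"x":4,"y":2.68,"z":0.4,"yaw":0,"grip":-0.35},
    {"x":4,"y":2.68,"z":0.4,"yaw":0,"grip":-0.35},
    {"x":4,"y":2.68,"z":0.4,"yaw":0,"grip":-0.35},
    {"x":4,"y":2.68,"z":0.4,"yaw":0,"grip":-0.35}
  ]
}}

```text
t: 2.2
eef_pos: [0.521, -0.0472, 0.1852]
tcp_rot: [-2.007, -2.417, 0.0]
ft_force: [0.5, -0.8, 1.2]
grip_width: 0.0642
grasp_force: 0.0
```

```bash
python3 - <<'E'
from m import *
go(.5163,-.0417,.18,101)
E
```

```text
head 100.6 yaw -0.4 shift cm [ 0.63 -0.36  0.52]
```

>>> {"op": "move_arm", "data": {
  "targets": [
    {"x":0.63,"y":-0.35,"z":1,"yaw":-0.4,"grip":-0.35},
    {"x":0,"y":0,"z":3,"yaw":0,"grip":-0.35},
    {"x":0,"y":0,"z":4,"yaw":0,"grip":-0.35},
    {"x":0,"y":0,"z":1,"yaw":0,"grip":-0.35},
    {"x":0,"y":0,"z":0,"yaw":0,"grip":-0.35},
    {"x":0,"y":0,"z":0,"yaw":0,"grip":-0.35}
  ]
}}

```text
t: 2.8
eef_pos: [0.5169, -0.0442, 0.0969]
tcp_rot: [1.998, 2.423, 0.001]
ft_force: [-0.3, -1.3, -0.8]
grip_width: 0.0642
grasp_force: 0.0
```

```bash
python3 - <<'E'
from m import *
go(.5163,-.0417,.028,101)
save("pics/w1.png",ctrl.grab_frame("wrist"))
E
```

```text
head 101.0 yaw -0.0 shift cm [ 0.26 -0.01  6.89]
```

View pics/w1.png

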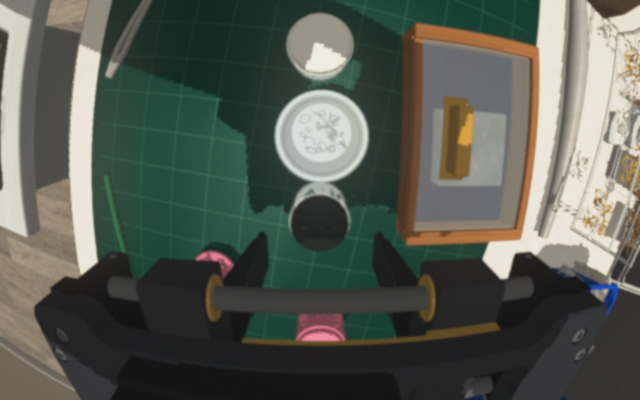

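The wrist view shows the black-cap jar (320,222) centred between the fingertips (265,240) and (375,240). I'll go down and grip it.

>>> {"op": "move_arm", "data": {
  "targets": [
    {"x":0.25,"y":0,"z":2,"yaw":0,"grip":-0.35},
    {"x":0,"y":0,"z":3,"yaw":0,"grip":-0.35},
    {"x":0,"y":0,"z":1.8,"yaw":0,"grip":-0.35},
    {"x":0,"y":0,"z":0,"yaw":0,"grip":-0.35},
    {"x":0,"y":0,"z":0,"yaw":0,"grip":0.5},
    {"x":0,"y":0,"z":0,"yaw":0,"grip":0.5},
    {"x":0,"y":0,"z":0,"yaw":0,"grip":0.5},
    {"x":0,"y":0,"z":0,"yaw":0,"grip":0.5}
  ]
}}

```text
t: 3.65
eef_pos: [0.5171, -0.0415, 0.0294]
tcp_rot: [1.997, 2.422, 0.002]
ft_force: [-0.3, 0.9, 5.2]
grip_width: 0.043
grasp_force: 30.0
```

>>> {"op": "move_arm", "data": {
  "targets": [
    {"x":0,"y":0,"z":-2,"yaw":0,"grip":0.5},
    {"x":0,"y":0,"z":-4,"yaw":0,"grip":0.5},
    {"x":0,"y":0,"z":-4,"yaw":0,"grip":0.5},
    {"x":0,"y":0,"z":-2,"yaw":0,"grip":0.5},
    {"x":0,"y":0,"z":0,"yaw":0,"grip":0.5},
    {"x":0,"y":0,"z":0,"yaw":0,"grip":0.5}
  ]
}}

```text
t: 4.25
eef_pos: [0.5156, -0.0411, 0.1474]
tcp_rot: [1.998, 2.424, 0.0]
ft_force: [0.1, -0.1, -0.4]
grip_width: 0.0434
grasp_force: 30.0
```

```bash
python3 - <<'E'
from m import *
s=ctrl.read_state();print(s["eef_pos"],s["grip_width"])
go(.4025,-.2963,.15,101)
E
```

```text
[ 0.51557265 -0.04112843  0.14735488] 0.04340415866061542
head 101.0 yaw 0.0 shift cm [-22.89 -15.97  -0.26]
```

>>> {"op": "move_arm", "data": {
  "targets": [
    {"x":-1.2,"y":-0.8,"z":0,"yaw":0,"grip":0.5},
    {"x":-2.5,"y":-1.8,"z":0,"yaw":0,"grip":0.5},
    {"x":-3,"y":-2.1,"z":0,"yaw":0,"grip":0.5},
    {"x":-3,"y":-2.1,"z":0,"yaw":0,"grip":0.5},
    {"x":-3,"y":-2.1,"z":0,"yaw":0,"grip":0.5},
    {"x":-3,"y":-2.1,"z":0,"yaw":0,"grip":0.5},
    {"x":-3,"y":-2.1,"z":0,"yaw":0,"grip":0.5},
    {"x":-2.5,"y":-1.8,"z":0,"yaw":0,"grip":0.5},
    {"x":-1.2,"y":-0.8,"z":0,"yaw":0,"grip":0.5},
    {"x":-0.5,"y":-0.3,"z":0,"yaw":0,"grip":0.5},
    {"x":0,"y":0,"z":0,"yaw":0,"grip":0.5}
  ]
}}

```text
t: 5.35
eef_pos: [0.4019, -0.2964, 0.1466]
tcp_rot: [-1.998, -2.422, -0.001]
ft_force: [0.7, -0.5, 0.3]
grip_width: 0.0435
grasp_force: 30.0
```

```bash
python3 - <<'E'
from m import *
s=ctrl.read_state();print(s["eef_pos"],s["grip_width"])
go(.4025,-.2963,.0345,101)
E
```

```text
[ 0.40187646 -0.2963698   0.14663387] 0.04352459821165584
head 100.9 yaw -0.1 shift cm [-1.000e-02  6.000e-02  1.121e+01]
```

>>> {"op": "move_arm", "data": {
  "targets": [
    {"x":0,"y":0,"z":3,"yaw":0,"grip":0.5},
    {"x":0,"y":0,"z":4,"yaw":0,"grip":0.5},
    {"x":0,"y":0,"z":3,"yaw":0,"grip":0.5},
    {"x":0,"y":0,"z":1.2,"yaw":0,"grip":0.5},
    {"x":0,"y":0,"z":0,"yaw":0,"grip":0.5},
    {"x":0,"y":0,"z":0,"yaw":0,"grip":-0.4},
    {"x":0,"y":0,"z":0,"yaw":0,"grip":-0.4},
    {"x":0,"y":0,"z":-2,"yaw":0,"grip":-0.4},
    {"x":0,"y":0,"z":-4,"yaw":0,"grip":-0.4},
    {"x":0,"y":0,"z":-4,"yaw":0,"grip":-0.6},
    {"x":0,"y":0,"z":-2,"yaw":0,"grip":-0.6},
    {"x":0,"y":0,"z":0,"yaw":0,"grip":-0.6}
  ]
}}

```text
t: 6.55
eef_pos: [0.4048, -0.2984, 0.161]
tcp_rot: [1.992, 2.417, -0.001]
ft_force: [-0.1, 0.4, -0.4]
grip_width: 0.0759
grasp_force: 0.0
```

```bash
python3 - <<'E'
from m import *
s=ctrl.read_state();print(s["eef_pos"],s["grip_width"])
go(.5052,.0189,.15,101)
save("pics/w2.png",ctrl.grab_frame("top")[100:300,240:480].repeat(3,0).repeat(3,1))
E
```

```text
[ 0.40476603 -0.29839949  0.16100727] 0.07588034897680657
head 101.0 yaw 0.0 shift cm [29.23 15.91  1.1 ]
```

View pics/w2.png

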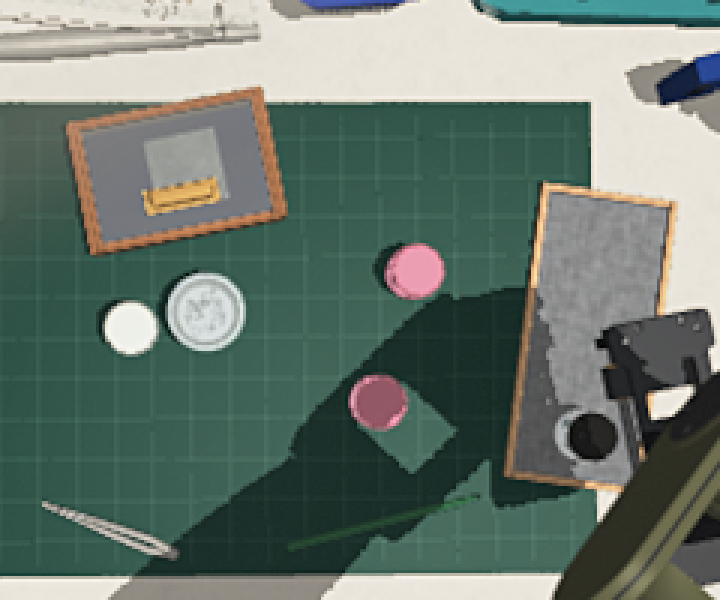

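The teal jar stands upright on the tray at crop (592,437). Pot and red jar are undisturbed. Next the pot.

>>> {"op": "move_arm", "data": {
  "targets": [
    {"x":3.65,"y":2,"z":0,"yaw":0,"grip":-0.6},
    {"x":3.65,"y":2,"z":0,"yaw":0,"grip":-0.6},
    {"x":3.65,"y":2,"z":0,"yaw":0,"grip":-0.6},
    {"x":3.65,"y":2,"z":0,"yaw":0,"grip":-0.6},
    {"x":3.65,"y":2,"z":0,"yaw":0,"grip":-0.6},
    {"x":3.65,"y":2,"z":0,"yaw":0,"grip":-0.6},
    {"x":3.65,"y":2,"z":0,"yaw":0,"grip":-0.6},
    {"x":3.65,"y":1.9,"z":0,"yaw":0,"grip":-0.6},
    {"x":0,"y":0,"z":4,"yaw":0,"grip":-0.6},
    {"x":0,"y":0,"z":2,"yaw":0,"grip":-0.6},
    {"x":0,"y":0,"z":0,"yaw":0,"grip":-0.6},
    {"x":0,"y":0,"z":0,"yaw":0,"grip":-0.6}
  ]
}}

```text
t: 7.8
eef_pos: [0.5018, 0.0205, 0.0945]
tcp_rot: [-1.997, -2.422, 0.002]
ft_force: [1.0, 0.0, 0.6]
grip_width: 0.076
grasp_force: 0.0
```

```bash
python3 - <<'E'
from m import *
s=ctrl.read_state();print(s["eef_pos"],s["grip_width"])
go(.5052,.0189,.030,101)
E
```

```text
[0.50184544 0.02052539 0.09447159] 0.07604614568136978
head 101.0 yaw 0.0 shift cm [-0.22  0.3   6.45]
```

>>> {"op": "move_arm", "data": {
  "targets": [
    {"x":-0.2,"y":0.3,"z":1.5,"yaw":0,"grip":-0.6},
    {"x":0,"y":0,"z":3,"yaw":0,"grip":-0.6},
    {"x":0,"y":0,"z":1.9,"yaw":0,"grip":-0.6},
    {"x":0,"y":0,"z":0,"yaw":0,"grip":-0.6},
    {"x":0,"y":0,"z":0,"yaw":0,"grip":0.3},
    {"x":0,"y":0,"z":0,"yaw":0,"grip":0.3},
    {"x":0,"y":0,"z":0,"yaw":0,"grip":0.3},
    {"x":0,"y":0,"z":-1,"yaw":0,"grip":0.3},
    {"x":0,"y":0,"z":-3,"yaw":0,"grip":0.3},
    {"x":0,"y":0,"z":-4,"yaw":0,"grip":0.3},
    {"x":0,"y":0,"z":-3,"yaw":0,"grip":0.3},
    {"x":0,"y":0,"z":0,"yaw":0,"grip":0.3}
  ]
}}

```text
t: 9.0
eef_pos: [0.5099, 0.0189, 0.1487]
tcp_rot: [1.992, 2.417, 0.011]
ft_force: [0.7, -0.2, 0.1]
grip_width: 0.0609
grasp_force: 30.0
```

```bash
python3 - <<'E'
from m import *
s=ctrl.read_state();print(s["eef_pos"],s["grip_width"])
go(.5649,-.3197,.15,101)
save("pics/w3.png",ctrl.grab_frame("scene")[130:330,230:470].repeat(3,0).repeat(3,1))
E
```

```text
[0.50989336 0.01891335 0.14869854] 0.06085565005481983
head 101.0 yaw 0.0 shift cm [-34.29  -1.06  -0.13]
```

View pics/w3.png

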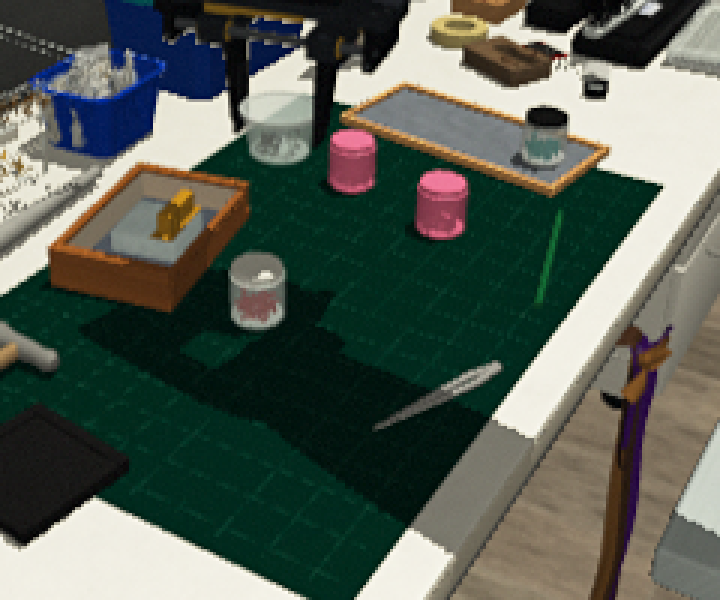

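The pot hangs level in the grip at (280,128), the teal jar stands on the tray at (545,137), and the red beads show at (257,300).

>>> {"op": "move_arm", "data": {
  "targets": [
    {"x":-1.5,"y":0,"z":0,"yaw":0,"grip":0.3},
    {"x":-3,"y":-0.2,"z":0,"yaw":0,"grip":0.3},
    {"x":-4,"y":-0.2,"z":0,"yaw":0,"grip":0.3},
    {"x":-4,"y":-0.2,"z":0,"yaw":0,"grip":0.3},
    {"x":-4,"y":-0.2,"z":0,"yaw":0,"grip":0.3},
    {"x":-4,"y":-0.2,"z":0,"yaw":0,"grip":0.3},
    {"x":-4,"y":0,"z":0,"yaw":0,"grip":0.3},
    {"x":-4,"y":0,"z":0,"yaw":0,"grip":0.3},
    {"x":-3,"y":0,"z":0,"yaw":0,"grip":0.3},
    {"x":-2,"y":0,"z":0,"yaw":0,"grip":0.3},
    {"x":-0.8,"y":0,"z":0,"yaw":0,"grip":0.3},
    {"x":0,"y":0,"z":0,"yaw":0,"grip":0.3}
  ]
}}

```text
t: 10.25
eef_pos: [0.5607, -0.3203, 0.1398]
tcp_rot: [-1.998, -2.42, 0.001]
ft_force: [0.8, -0.4, -0.3]
grip_width: 0.061
grasp_force: 30.0
```

```bash
python3 - <<'E'
from m import *
s=ctrl.read_state();print(s["eef_pos"],s["grip_width"])
go(.5649,-.3197,.0355,101)
E
```

```text
[ 0.56065128 -0.32030979  0.13976615] 0.0610301744330543
head 100.9 yaw -0.1 shift cm [-0.02  0.43 10.43]
```

>>> {"op": "move_arm", "data": {
  "targets": [
    {"x":0,"y":0.2,"z":3,"yaw":0,"grip":0.3},
    {"x":0,"y":0.2,"z":4,"yaw":0,"grip":0.3},
    {"x":0,"y":0,"z":2.4,"yaw":0,"grip":0.3},
    {"x":0,"y":0,"z":0.9,"yaw":0,"grip":0.3},
    {"x":0,"y":0,"z":0,"yaw":0,"grip":0.3},
    {"x":0,"y":0,"z":0,"yaw":0,"grip":0.3}
  ]
}}

```text
t: 10.85
eef_pos: [0.5657, -0.3181, 0.0389]
tcp_rot: [1.997, 2.425, 0.0]
ft_force: [0.4, -0.5, -0.3]
grip_width: 0.0605
grasp_force: 30.0
```

>>> {"op": "move_arm", "data": {
  "targets": [
    {"x":0,"y":0,"z":0,"yaw":0,"grip":-0.6},
    {"x":0,"y":0,"z":0,"yaw":0,"grip":-0.6},
    {"x":0,"y":0,"z":-2,"yaw":0,"grip":-0.6},
    {"x":0,"y":0,"z":-4,"yaw":0,"grip":-0.6},
    {"x":0,"y":0,"z":-4,"yaw":0,"grip":-0.35},
    {"x":0,"y":0,"z":-1,"yaw":0,"grip":-0.35},
    {"x":0,"y":0,"z":0,"yaw":0,"grip":-0.35}
  ]
}}

```text
t: 11.55
eef_pos: [0.5672, -0.3197, 0.1521]
tcp_rot: [1.994, 2.42, 0.001]
ft_force: [-0.6, -0.1, -1.0]
grip_width: 0.065
grasp_force: 0.0
```

```bash
python3 - <<'E'
from m import *
s=ctrl.read_state();print(s["eef_pos"],s["grip_width"])
go(.4927,.0795,.15,101)
E
```

```text
[ 0.56717663 -0.31970397  0.1520859 ] 0.06498645030555252
head 101.0 yaw 0.0 shift cm [40.61  0.31  0.21]
```

>>> {"op": "move_arm", "data": {
  "targets": [
    {"x":4,"y":0,"z":0,"yaw":0,"grip":-0.35},
    {"x":4,"y":0,"z":0,"yaw":0,"grip":-0.35},
    {"x":4,"y":0,"z":0,"yaw":0,"grip":-0.35},
    {"x":4,"y":0,"z":0,"yaw":0,"grip":-0.35},
    {"x":4,"y":0,"z":0,"yaw":0,"grip":-0.35},
    {"x":4,"y":0,"z":0,"yaw":0,"grip":-0.35},
    {"x":4,"y":0,"z":0,"yaw":0,"grip":-0.35},
    {"x":4,"y":0,"z":0,"yaw":0,"grip":-0.35},
    {"x":4,"y":0,"z":0,"yaw":0,"grip":-0.35},
    {"x":4,"y":0,"z":0,"yaw":0,"grip":-0.35},
    {"x":0.6,"y":0.3,"z":2,"yaw":0,"grip":-0.35},
    {"x":0,"y":0,"z":3,"yaw":0,"grip":-0.35}
  ]
}}

```text
t: 12.75
eef_pos: [0.4913, 0.0821, 0.0981]
tcp_rot: [1.994, 2.426, 0.002]
ft_force: [-0.0, -0.3, -0.4]
grip_width: 0.0641
grasp_force: 0.0
```

>>> {"op": "move_arm", "data": {
  "targets": [
    {"x":0,"y":0,"z":0,"yaw":0,"grip":-0.35},
    {"x":0,"y":0,"z":0,"yaw":0,"grip":-0.35}
  ]
}}

```text
t: 12.95
eef_pos: [0.4896, 0.0802, 0.0969]
tcp_rot: [-1.996, -2.422, 0.004]
ft_force: [-0.2, 0.2, -0.1]
grip_width: 0.0641
grasp_force: 0.0
```

```bash
python3 - <<'E'
from m import *
s=ctrl.read_state();print(s["eef_pos"],s["grip_width"])
go(.4927,.0795,.029,101)
E
```

```text
[0.48963673 0.08020279 0.09687146] 0.06414617450317961
head 101.0 yaw -0.0 shift cm [-0.13  0.29  6.79]
```

>>> {"op": "move_arm", "data": {
  "targets": [
    {"x":-0.1,"y":0.3,"z":2,"yaw":0,"grip":-0.35},
    {"x":0,"y":0,"z":3,"yaw":0,"grip":-0.35},
    {"x":0,"y":0,"z":1.8,"yaw":0,"grip":-0.35},
    {"x":0,"y":0,"z":0,"yaw":0,"grip":-0.35},
    {"x":0,"y":0,"z":0,"yaw":0,"grip":0.5},
    {"x":0,"y":0,"z":0,"yaw":0,"grip":0.5},
    {"x":0,"y":0,"z":0,"yaw":0,"grip":0.5},
    {"x":0,"y":0,"z":-2,"yaw":0,"grip":0.5},
    {"x":0,"y":0,"z":-4,"yaw":0,"grip":0.5},
    {"x":0,"y":0,"z":-4,"yaw":0,"grip":0.5},
    {"x":0,"y":0,"z":-2,"yaw":0,"grip":0.5},
    {"x":0,"y":0,"z":0,"yaw":0,"grip":0.5}
  ]
}}

```text
t: 14.15
eef_pos: [0.4972, 0.0801, 0.1559]
tcp_rot: [1.994, 2.419, 0.01]
ft_force: [0.9, -0.2, -0.7]
grip_width: 0.0435
grasp_force: 30.0
```

```bash
python3 - <<'E'
from m import *
s=ctrl.read_state();print(s["eef_pos"],s["grip_width"])
go(.4837,-.308,.15,101)
E
```

```text
[0.49722815 0.08014993 0.15586221] 0.04352038524672561
head 101.0 yaw 0.0 shift cm [-37.84  -8.73   0.59]
```

>>> {"op": "move_arm", "data": {
  "targets": [
    {"x":-2,"y":-0.4,"z":0,"yaw":0,"grip":0.5},
    {"x":-4,"y":-0.9,"z":0,"yaw":0,"grip":0.5},
    {"x":-4,"y":-0.9,"z":0,"yaw":0,"grip":0.5},
    {"x":-4,"y":-0.9,"z":0,"yaw":0,"grip":0.5},
    {"x":-4,"y":-0.9,"z":0,"yaw":0,"grip":0.5},
    {"x":-4,"y":-0.9,"z":0,"yaw":0,"grip":0.5},
    {"x":-4,"y":-0.9,"z":0,"yaw":0,"grip":0.5},
    {"x":-4,"y":-0.9,"z":0,"yaw":0,"grip":0.5},
    {"x":-4,"y":-0.9,"z":0,"yaw":0,"grip":0.5},
    {"x":-2.5,"y":-0.7,"z":0,"yaw":0,"grip":0.5},
    {"x":-1.3,"y":-0.4,"z":0,"yaw":0,"grip":0.5},
    {"x":0,"y":0,"z":0,"yaw":0,"grip":0.5}
  ]
}}

```text
t: 15.35
eef_pos: [0.4803, -0.3084, 0.1494]
tcp_rot: [-1.999, -2.421, -0.0]
ft_force: [0.8, -0.1, 0.1]
grip_width: 0.0434
grasp_force: 30.0
```

```bash
python3 - <<'E'
from m import *
s=ctrl.read_state();print(s["eef_pos"],s["grip_width"])
go(.4837,-.308,.0355,101)
E
```

```text
[ 0.48025793 -0.30840024  0.14937872] 0.043382471842486954
head 100.9 yaw -0.1 shift cm [-0.03  0.35 11.39]
```

>>> {"op": "move_arm", "data": {
  "targets": [
    {"x":0,"y":0.3,"z":3,"yaw":0,"grip":0.5},
    {"x":0,"y":0,"z":4,"yaw":0,"grip":0.5},
    {"x":0,"y":0,"z":3,"yaw":0,"grip":0.5},
    {"x":0,"y":0,"z":1.3,"yaw":0,"grip":0.5},
    {"x":0,"y":0,"z":0,"yaw":0,"grip":0.5},
    {"x":0,"y":0,"z":0,"yaw":0,"grip":-0.4},
    {"x":0,"y":0,"z":0,"yaw":0,"grip":-0.4},
    {"x":0,"y":0,"z":-2,"yaw":0,"grip":-0.4},
    {"x":0,"y":0,"z":-4,"yaw":0,"grip":-0.4},
    {"x":0,"y":0,"z":-4,"yaw":0,"grip":-0.4},
    {"x":0,"y":0,"z":-2,"yaw":0,"grip":-0.4},
    {"x":0,"y":0,"z":0,"yaw":0,"grip":-0.4}
  ]
}}

```text
t: 16.55
eef_pos: [0.4863, -0.3086, 0.163]
tcp_rot: [1.992, 2.417, 0.001]
ft_force: [-1.0, -0.8, -0.6]
grip_width: 0.0669
grasp_force: 0.0
```

```bash
python3 - <<'E'
from m import *
s=ctrl.read_state();print(s["eef_pos"],s["grip_width"])
go(.6007,.0379,.12,101)
E
```

```text
[ 0.48633086 -0.30861357  0.16304311] 0.0669437327407697
head 101.0 yaw 0.0 shift cm [31.83 17.84  4.3 ]
```

>>> {"op": "move_arm", "data": {
  "targets": [
    {"x":4,"y":2.2,"z":0,"yaw":0,"grip":-0.4},
    {"x":4,"y":2.2,"z":0,"yaw":0,"grip":-0.4},
    {"x":4,"y":2.2,"z":0,"yaw":0,"grip":-0.4},
    {"x":4,"y":2.2,"z":0,"yaw":0,"grip":-0.4},
    {"x":4,"y":2.2,"z":0,"yaw":0,"grip":-0.4},
    {"x":4,"y":2.2,"z":0.5,"yaw":0,"grip":-0.4},
    {"x":4,"y":2.2,"z":1,"yaw":0,"grip":-0.4},
    {"x":3.8,"y":2.4,"z":2.5,"yaw":0,"grip":-0.4},
    {"x":0,"y":0,"z":0,"yaw":0,"grip":-0.4},
    {"x":0,"y":0,"z":0,"yaw":0,"grip":-0.4}
  ]
}}

```text
t: 17.55
eef_pos: [0.5962, 0.0388, 0.1159]
tcp_rot: [-1.994, -2.424, 0.004]
ft_force: [0.4, -0.6, 1.1]
grip_width: 0.0664
grasp_force: 0.0
```

```bash
python3 - <<'E'
from m import *
s=ctrl.read_state();print(s["eef_pos"],s["grip_width"])
go(.6007,.0379,.055,101)
a=ctrl.grab_frame("wrist");b=ctrl.grab_frame("scene")[110:310,200:440].repeat(2,0).repeat(2,1)
o=np.zeros((800,640,3),np.uint8);save("pics/w4.png",np.vstack([a[:200],np.pad(b[:400],((0,0),(80,80),(0,0)))]))
E
```

```text
[0.5961527  0.03882903 0.11593563] 0.06640215612989334
head 101.1 yaw 0.1 shift cm [-0.18  0.43  6.09]
```

View pics/w4.png

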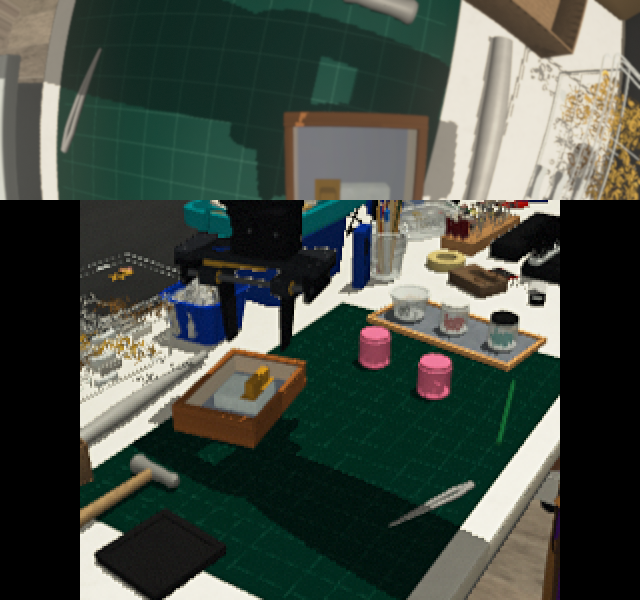

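All three stand upright on the tray at (410,303), (455,318) and (503,332), and the lid is shut. I'll go down on the pull.

>>> {"op": "move_arm", "data": {
  "targets": [
    {"x":-0.2,"y":0.4,"z":2,"yaw":0,"grip":-0.4},
    {"x":0,"y":0,"z":2.5,"yaw":0,"grip":-0.4},
    {"x":0,"y":0,"z":1.4,"yaw":0,"grip":-0.4},
    {"x":0,"y":0,"z":0,"yaw":0,"grip":-0.4},
    {"x":0,"y":0,"z":0,"yaw":0,"grip":0},
    {"x":0,"y":0,"z":0,"yaw":0,"grip":0.4},
    {"x":0,"y":0,"z":0,"yaw":0,"grip":0.8},
    {"x":0,"y":0,"z":0,"yaw":0,"grip":0.9},
    {"x":0,"y":0,"z":0,"yaw":0,"grip":0.9}
  ]
}}

```text
t: 18.55
eef_pos: [0.6022, 0.0367, 0.0599]
tcp_rot: [1.998, 2.424, 0.001]
ft_force: [-0.5, 0.6, -0.2]
grip_width: 0.0318
grasp_force: 0.0
```

>>> {"op": "move_arm", "data": {
  "targets": [
    {"x":0,"y":0,"z":0.3,"yaw":0,"grip":0.9},
    {"x":0,"y":0,"z":0,"yaw":0,"grip":0.9},
    {"x":0,"y":0,"z":0,"yaw":0,"grip":0.9}
  ]
}}

```text
t: 18.85
eef_pos: [0.6015, 0.0367, 0.0559]
tcp_rot: [-1.998, -2.424, 0.001]
ft_force: [-0.0, -0.2, -0.4]
grip_width: 0.0114
grasp_force: 30.0
```

Gripped the bar (about 12 mm). Pulling towards -y of the tool by 9.1 cm.

>>> {"op": "move_arm", "data": {
  "targets": [
    {"x":0,"y":-0.5,"z":0,"yaw":0,"grip":0.9},
    {"x":0,"y":-1,"z":0,"yaw":0,"grip":0.9},
    {"x":0,"y":-1.5,"z":0,"yaw":0,"grip":0.9},
    {"x":0,"y":-1.5,"z":0,"yaw":0,"grip":0.9},
    {"x":0,"y":-1.5,"z":0,"yaw":0,"grip":0.9},
    {"x":0,"y":-1.5,"z":0,"yaw":0,"grip":0.9},
    {"x":0,"y":-1,"z":0,"yaw":0,"grip":0.9},
    {"x":0,"y":-0.6,"z":0,"yaw":0,"grip":0.9},
    {"x":0,"y":0,"z":0,"yaw":0,"grip":0.9},
    {"x":0,"y":0,"z":0,"yaw":0,"grip":0.9}
  ]
}}

```text
t: 19.85
eef_pos: [0.5116, 0.0193, 0.0559]
tcp_rot: [-1.997, -2.423, 0.002]
ft_force: [-0.8, 2.0, -3.3]
grip_width: 0.0119
grasp_force: 30.0
```

>>> {"op": "move_arm", "data": {
  "targets": [
    {"x":0,"y":0,"z":0,"yaw":0,"grip":0.4},
    {"x":0,"y":0,"z":0,"yaw":0,"grip":0},
    {"x":0,"y":0,"z":-2,"yaw":0,"grip":-0.7},
    {"x":0,"y":0,"z":-4,"yaw":0,"grip":-0.7},
    {"x":0,"y":0,"z":-4,"yaw":0,"grip":-0.7},
    {"x":-4,"y":-2,"z":0,"yaw":0,"grip":-0.7},
    {"x":-4,"y":-2,"z":0,"yaw":0,"grip":-0.7},
    {"x":-4,"y":-2,"z":0,"yaw":0,"grip":-0.7},
    {"x":0,"y":0,"z":0,"yaw":0,"grip":-0.7}
  ]
}}

```text
t: 20.75
eef_pos: [0.4763, -0.114, 0.1575]
tcp_rot: [2.003, 2.417, -0.001]
ft_force: [-0.2, 0.0, -0.4]
grip_width: 0.0773
grasp_force: 0.0
```

```bash
python3 - <<'E'
from m import *
s=ctrl.read_state();print(s["eef_pos"],s["grip_width"],np.round(s["q"],2))
a=ctrl.grab_frame("top");np.save("pics/top1.npy",a)
c=a[120:190,255:345];save("pics/c5.png",cv2.resize(c,None,fx=8,fy=8,interpolation=cv2.INTER_CUBIC))
E
```

```text
[ 0.47627891 -0.11402557  0.15749864] 0.07729686605299038 [-0.34 -0.18  2.08 -0.    1.24 -0.53]
```

View pics/c5.png

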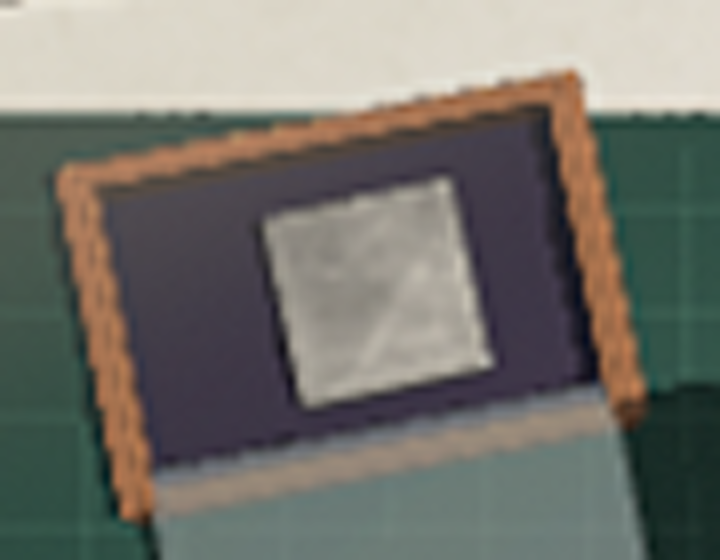

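The lid is open and the block is fully clear, with crop corners (262,218), (452,178), (494,366) and (304,408).

```bash
python3 - <<'E'
from m import *
p=[ray("top",255+(u+.5)/8-.5,120+(v+.5)/8-.5,.025)[:2] for u,v in((262,218),(452,178),(494,366),(304,408))]
r=cv2.minAreaRect(np.float32(p)*1000);print("block",r)
d=np.array(p[3])-p[0];print(np.linalg.norm(d),np.degrees(np.arctan2(*(-d)[::-1])))
d=np.array(p[1])-p[0];print(np.linalg.norm(d),np.degrees(np.arctan2(*(-d)[::-1])))
c=np.array(r[0])/1000;go(c[0],c[1],.14,12)
a=np.radians(11);X=np.array([np.cos(a),np.sin(a)]);o=c-[.6223,.0421];print("in box",o@X,o@[-X[1],X[0]])
E
```

```text
block ((624.5624389648438, 33.66659927368164), (60.80158233642578, 60.4937744140625), 12.318219184875488)
0.060801531920884604 12.318226847807871
0.060486119300415794 101.90601945508025
head 100.8 yaw 88.8 shift cm [ 17.49 -11.19   1.73]
in box 0.0006117028685852319 -0.00871014910784397
```

>>> {"op": "move_arm", "data": {
  "targets": [
    {"x":0,"y":0,"z":0,"yaw":8,"grip":-0.64},
    {"x":0,"y":0,"z":0,"yaw":8,"grip":-0.64},
    {"x":0,"y":0,"z":0,"yaw":8,"grip":-0.64},
    {"x":0,"y":0,"z":0,"yaw":8,"grip":-0.64},
    {"x":0,"y":0,"z":0,"yaw":8,"grip":-0.64},
    {"x":0,"y":0,"z":0,"yaw":8,"grip":-0.64},
    {"x":0,"y":0,"z":0,"yaw":8,"grip":-0.64},
    {"x":0,"y":0,"z":0,"yaw":8,"grip":-0.64},
    {"x":0,"y":0,"z":0,"yaw":8,"grip":-0.64},
    {"x":0,"y":0,"z":0,"yaw":8,"grip":-0.64},
    {"x":0,"y":0,"z":0,"yaw":8.5,"grip":-0.64},
    {"x":0,"y":0,"z":0,"yaw":0,"grip":-0.64}
  ]
}}

```text
t: 22.0
eef_pos: [0.4772, -0.1089, 0.1567]
tcp_rot: [-3.123, -0.345, -0.001]
ft_force: [-1.5, 0.3, 0.1]
grip_width: 0.078
grasp_force: 0.0
```

>>> {"op": "move_arm", "data": {
  "targets": [
    {"x":3.5,"y":-2.2,"z":0,"yaw":0,"grip":-0.64},
    {"x":3.5,"y":-2.2,"z":0,"yaw":0,"grip":-0.64},
    {"x":3.5,"y":-2.2,"z":0,"yaw":0,"grip":-0.64},
    {"x":3.5,"y":-2.2,"z":0,"yaw":0,"grip":-0.64},
    {"x":3.5,"y":-2.2,"z":0,"yaw":0,"grip":-0.64},
    {"x":0,"y":0,"z":3,"yaw":0,"grip":-0.64},
    {"x":0,"y":0,"z":2,"yaw":0,"grip":-0.64},
    {"x":0,"y":0,"z":0,"yaw":0,"grip":-0.64},
    {"x":0,"y":0,"z":0,"yaw":0,"grip":-0.64}
  ]
}}

```text
t: 22.9
eef_pos: [0.6235, 0.0359, 0.1063]
tcp_rot: [-3.122, -0.346, 0.001]
ft_force: [-0.4, 0.4, 0.5]
grip_width: 0.0779
grasp_force: 0.0
```

```bash
python3 - <<'E'
from m import *
s=ctrl.read_state();print(s["eef_pos"],s["grip_width"],np.round(s["q"],2))
go(.6246,.0337,.032,12.1)
E
```

```text
[0.62354579 0.03593069 0.10631649] 0.0779233391856234 [-0.03  0.18  1.81  0.    1.15  1.32]
head 12.6 yaw 0.5 shift cm [0.06 0.24 7.43]
```

>>> {"op": "move_arm", "data": {
  "targets": [
    {"x":0.1,"y":0.2,"z":2,"yaw":0.5,"grip":-0.64},
    {"x":0,"y":0,"z":3,"yaw":0,"grip":-0.64},
    {"x":0,"y":0,"z":2,"yaw":0,"grip":-0.64},
    {"x":0,"y":0,"z":0,"yaw":0,"grip":-0.64},
    {"x":0,"y":0,"z":0,"yaw":0,"grip":-0.64},
    {"x":0,"y":0,"z":0,"yaw":0,"grip":-0.64}
  ]
}}

```text
t: 23.5
eef_pos: [0.6268, 0.0335, 0.0391]
tcp_rot: [3.124, 0.329, 0.007]
ft_force: [-0.3, 0.4, 0.1]
grip_width: 0.0778
grasp_force: 0.0
```

```bash
python3 - <<'E'
from m import *
go(.6246,.0337,.032,12.1)
E
```

```text
head 12.0 yaw -0.1 shift cm [-0.21 -0.07  0.71]
```

>>> {"op": "move_arm", "data": {
  "targets": [
    {"x":-0.2,"y":0,"z":0.6,"yaw":0,"grip":-0.64},
    {"x":0,"y":0,"z":0,"yaw":0,"grip":-0.64},
    {"x":0,"y":0,"z":0,"yaw":0,"grip":0.2},
    {"x":0,"y":0,"z":0,"yaw":0,"grip":0.4},
    {"x":0,"y":0,"z":0,"yaw":0,"grip":0.4},
    {"x":0,"y":0,"z":0,"yaw":0,"grip":0.4}
  ]
}}

```text
t: 24.1
eef_pos: [0.623, 0.0335, 0.0305]
tcp_rot: [-3.124, -0.328, 0.0]
ft_force: [-0.3, 2.2, 1.3]
grip_width: 0.0595
grasp_force: 30.0
```

>>> {"op": "move_arm", "data": {
  "targets": [
    {"x":0,"y":0,"z":-0.5,"yaw":0,"grip":0.5},
    {"x":0,"y":0,"z":-1,"yaw":0,"grip":0.5},
    {"x":0,"y":0,"z":-2,"yaw":0,"grip":0.5},
    {"x":0,"y":0,"z":-3,"yaw":0,"grip":0.5},
    {"x":0,"y":0,"z":-2,"yaw":0,"grip":0.5},
    {"x":0,"y":0,"z":-1,"yaw":0,"grip":0.5},
    {"x":0,"y":0,"z":0,"yaw":6.3,"grip":0.5},
    {"x":0,"y":0,"z":0,"yaw":6.4,"grip":0.5},
    {"x":0,"y":0,"z":0,"yaw":6.3,"grip":0.5},
    {"x":0,"y":0,"z":0,"yaw":0,"grip":0.5},
    {"x":0,"y":0,"z":0,"yaw":0,"grip":0.5}
  ]
}}

```text
t: 25.2
eef_pos: [0.6224, 0.0331, 0.1246]
tcp_rot: [3.136, -0.188, -0.002]
ft_force: [0.4, 0.5, -5.6]
grip_width: 0.0597
grasp_force: 30.0
```

```bash
python3 - <<'E'
from m import *
s=ctrl.read_state();print(s["eef_pos"],s["grip_width"],s["ft_force"])
go(.5147,.3133,.12,-6.9)
E
```

```text
[0.62243078 0.03306276 0.12457742] 0.05968320362733004 [ 0.36106528  0.54554986 -5.5885517 ]
head -6.9 yaw 0.0 shift cm [-14.06 -26.53   0.46]
```

>>> {"op": "move_arm", "data": {
  "targets": [
    {"x":-0.8,"y":-1.5,"z":0,"yaw":0,"grip":0.5},
    {"x":-1.4,"y":-2.6,"z":0,"yaw":0,"grip":0.5},
    {"x":-1.6,"y":-3,"z":0,"yaw":0,"grip":0.5},
    {"x":-1.6,"y":-3,"z":0,"yaw":0,"grip":0.5},
    {"x":-1.6,"y":-3,"z":0,"yaw":0,"grip":0.5},
    {"x":-1.6,"y":-3,"z":0,"yaw":0,"grip":0.5},
    {"x":-1.6,"y":-3,"z":0,"yaw":0,"grip":0.5},
    {"x":-1.6,"y":-3,"z":0,"yaw":0,"grip":0.5},
    {"x":-1.4,"y":-2.6,"z":0,"yaw":0,"grip":0.5},
    {"x":-1,"y":-1.8,"z":0,"yaw":0,"grip":0.5},
    {"x":0,"y":0,"z":0,"yaw":0,"grip":0.5},
    {"x":0,"y":0,"z":0,"yaw":0,"grip":0.5}
  ]
}}

```text
t: 26.4
eef_pos: [0.5137, 0.314, 0.1252]
tcp_rot: [3.135, -0.188, -0.0]
ft_force: [-0.9, -0.6, -5.3]
grip_width: 0.0599
grasp_force: 30.0
```

```bash
python3 - <<'E'
from m import *
s=ctrl.read_state();print(s["eef_pos"],s["grip_width"],s["ft_force"])
go(.5132,.3133,.036,-6.9)
E
```

```text
[0.51366509 0.3139584  0.12517707] 0.059912829116617904 [-0.88684433 -0.60897942 -5.26717168]
head -6.9 yaw 0.0 shift cm [-0.04  0.07  8.92]
```

>>> {"op": "move_arm", "data": {
  "targets": [
    {"x":0,"y":0,"z":1.5,"yaw":0,"grip":0.5},
    {"x":0,"y":0,"z":2.5,"yaw":0,"grip":0.5},
    {"x":0,"y":0,"z":2,"yaw":0,"grip":0.5},
    {"x":0,"y":0,"z":1.5,"yaw":0,"grip":0.5},
    {"x":0,"y":0,"z":0.8,"yaw":0,"grip":0.5},
    {"x":0,"y":0,"z":0.5,"yaw":0,"grip":0.5},
    {"x":0,"y":0,"z":0,"yaw":0,"grip":0.5},
    {"x":0,"y":0,"z":0,"yaw":0,"grip":0.5}
  ]
}}

```text
t: 27.2
eef_pos: [0.5151, 0.3137, 0.0383]
tcp_rot: [-3.135, 0.192, -0.002]
ft_force: [0.6, -0.1, -5.4]
grip_width: 0.0595
grasp_force: 30.0
```

```bash
python3 - <<'E'
from m import *
s=ctrl.read_state();print(s["eef_pos"],s["grip_width"],s["ft_force"])
go(.5132,.3133,.036,-6.9)
save("pics/s6.png",ctrl.grab_frame("scene")[200:340,170:350].repeat(4,0).repeat(4,1))
E
```

```text
[0.51514587 0.31373691 0.03830717] 0.05954846714235803 [ 0.6410265  -0.14100068 -5.41613758]
head -7.0 yaw -0.1 shift cm [-0.19  0.07  0.23]
```

View pics/s6.png

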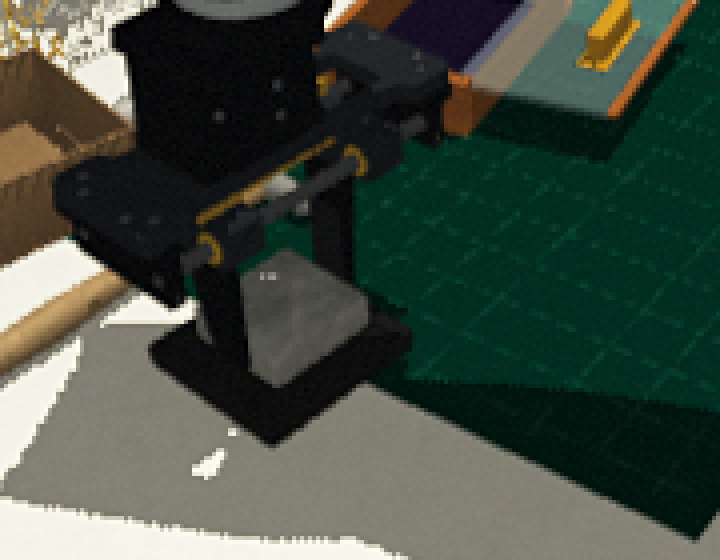

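The block hovers squarely over the seat. Last few millimetres now.

>>> {"op": "move_arm", "data": {
  "targets": [
    {"x":-0.1,"y":0,"z":0.2,"yaw":0,"grip":0.5},
    {"x":0,"y":0,"z":0.1,"yaw":0,"grip":0.5},
    {"x":0,"y":0,"z":0,"yaw":0,"grip":0.5}
  ]
}}

```text
t: 27.55
eef_pos: [0.5134, 0.3137, 0.0345]
tcp_rot: [-3.136, 0.192, -0.0]
ft_force: [0.4, 0.2, -4.9]
grip_width: 0.0597
grasp_force: 30.0
```

>>> {"op": "move_arm", "data": {
  "targets": [
    {"x":0,"y":0,"z":0.1,"yaw":0,"grip":0.5},
    {"x":0,"y":0,"z":0,"yaw":0,"grip":-0.2},
    {"x":0,"y":0,"z":0,"yaw":0,"grip":-0.6},
    {"x":0,"y":0,"z":0,"yaw":0,"grip":-0.6},
    {"x":0,"y":0,"z":-2,"yaw":0,"grip":-0.6},
    {"x":0,"y":0,"z":-4,"yaw":0,"grip":-0.6},
    {"x":0,"y":0,"z":-4,"yaw":0,"grip":-0.6},
    {"x":0,"y":4,"z":-1,"yaw":-8.5,"grip":-0.6},
    {"x":0,"y":4,"z":0,"yaw":-8.5,"grip":-0.6},
    {"x":0,"y":4,"z":0,"yaw":-8.5,"grip":-0.6},
    {"x":0,"y":0,"z":0,"yaw":0,"grip":-0.6}
  ]
}}

```text
t: 28.65
eef_pos: [0.5175, 0.1913, 0.1439]
tcp_rot: [3.1, 0.501, 0.003]
ft_force: [-0.8, 0.5, -0.7]
grip_width: 0.0758
grasp_force: 0.0
```

```bash
python3 - <<'E'
from m import *
s=ctrl.read_state();print(s["eef_pos"],s["grip_width"],np.round(s["q"],2))
go(.5107,.0190,.15,101)
a=ctrl.grab_frame("top")[165:235,155:225];b=ctrl.grab_frame("scene")[230:300,195:285]
save("pics/s7.png",np.hstack([cv2.resize(a,(400,400)),cv2.resize(b,(400,400))]))
E
```

```text
[0.51750297 0.19131089 0.14394254] 0.07580673397420457 [ 0.26 -0.02  1.96 -0.    1.2   1.51]
head 18.4 yaw -82.6 shift cm [-16.78  -3.96  -0.61]
```

View pics/s7.png

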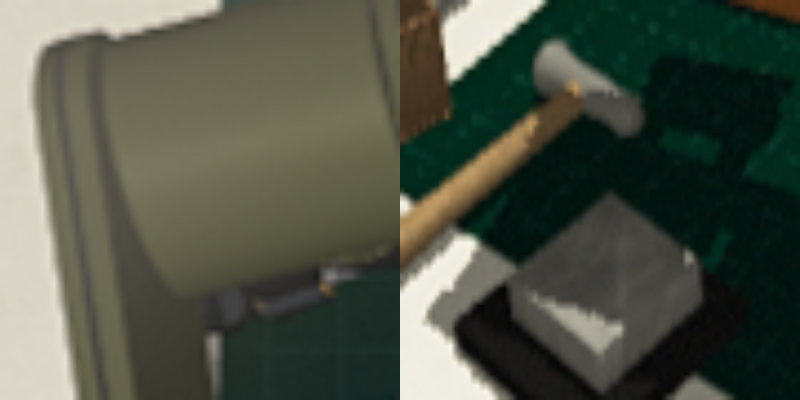

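The arm hides the top view, but the scene half shows the block sitting square and flat on the seat. I'll verify it from the top once the arm is clear.

>>> {"op": "move_arm", "data": {
  "targets": [
    {"x":0,"y":0,"z":0,"yaw":-8.25,"grip":-0.4},
    {"x":0,"y":0,"z":0,"yaw":-8.25,"grip":-0.4},
    {"x":0,"y":0,"z":0,"yaw":-8.25,"grip":-0.4},
    {"x":0,"y":0,"z":0,"yaw":-8.25,"grip":-0.4},
    {"x":0,"y":0,"z":0,"yaw":-8.25,"grip":-0.4},
    {"x":0,"y":0,"z":0,"yaw":-8.25,"grip":-0.4},
    {"x":0,"y":0,"z":0,"yaw":-8.25,"grip":-0.4},
    {"x":0,"y":0,"z":0,"yaw":-8.25,"grip":-0.4},
    {"x":0,"y":0,"z":0,"yaw":-8.25,"grip":-0.4},
    {"x":0,"y":0,"z":0,"yaw":-8.25,"grip":-0.4}
  ]
}}

```text
t: 29.75
eef_pos: [0.5165, 0.196, 0.1433]
tcp_rot: [-1.99, -2.43, -0.001]
ft_force: [1.0, 0.3, 0.5]
grip_width: 0.0666
grasp_force: 0.0
```

>>> {"op": "move_arm", "data": {
  "targets": [
    {"x":-4.2,"y":-1,"z":0,"yaw":0,"grip":-0.4},
    {"x":-4.2,"y":-1,"z":0,"yaw":0,"grip":-0.4},
    {"x":-4.2,"y":-1,"z":0,"yaw":0,"grip":-0.4},
    {"x":-4.2,"y":-1,"z":0,"yaw":0,"grip":-0.4},
    {"x":0,"y":0,"z":2,"yaw":0,"grip":-0.4},
    {"x":0,"y":0,"z":1,"yaw":0,"grip":-0.4},
    {"x":0,"y":0,"z":0,"yaw":0,"grip":-0.4},
    {"x":0,"y":0,"z":0,"yaw":0,"grip":-0.4}
  ]
}}

```text
t: 30.55
eef_pos: [0.5093, 0.0232, 0.1132]
tcp_rot: [-1.996, -2.425, 0.0]
ft_force: [-0.2, 0.2, 1.4]
grip_width: 0.0667
grasp_force: 0.0
```

```bash
python3 - <<'E'
from m import *
go(.5107,.0190,.056,101)
a=ctrl.grab_frame("top");np.save("pics/top2.npy",a)
r=a[165:235,155:225];save("pics/s8.png",cv2.resize(r,None,fx=8,fy=8,interpolation=cv2.INTER_CUBIC))
E
```

```text
head 101.1 yaw 0.1 shift cm [-0.44  0.06  5.72]
```

View pics/s8.png

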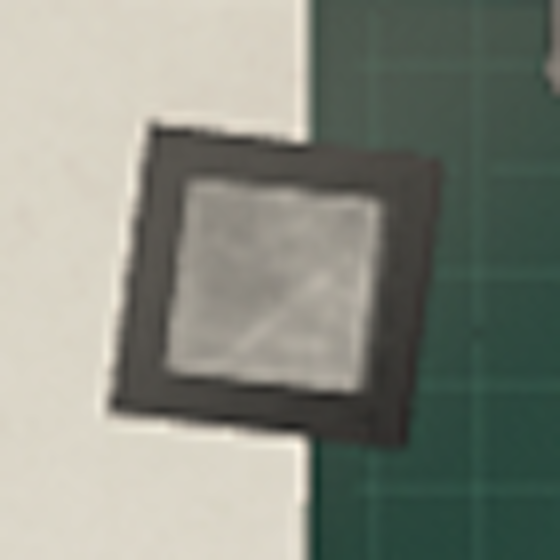

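The block is centred in the seat to within about 3 mm after parallax and square with it. Next, grip the pull and push the lid shut.

>>> {"op": "move_arm", "data": {
  "targets": [
    {"x":-0.4,"y":0,"z":2,"yaw":0,"grip":-0.4},
    {"x":0,"y":0,"z":2.4,"yaw":0,"grip":-0.4},
    {"x":0,"y":0,"z":1.3,"yaw":0,"grip":-0.4},
    {"x":0,"y":0,"z":0,"yaw":0,"grip":-0.4},
    {"x":0,"y":0,"z":0,"yaw":0,"grip":0.9},
    {"x":0,"y":0,"z":0,"yaw":0,"grip":0.9},
    {"x":0,"y":0,"z":0,"yaw":0,"grip":0.9},
    {"x":0,"y":0,"z":0,"yaw":0,"grip":0.9},
    {"x":0,"y":0,"z":0,"yaw":0,"grip":0.9},
    {"x":0,"y":0,"z":0,"yaw":0,"grip":0.9}
  ]
}}

```text
t: 31.6
eef_pos: [0.5101, 0.018, 0.0566]
tcp_rot: [1.998, 2.424, 0.0]
ft_force: [0.0, -0.0, -0.1]
grip_width: 0.0241
grasp_force: 0.0
```

>>> {"op": "move_arm", "data": {
  "targets": [
    {"x":0,"y":0,"z":0,"yaw":0,"grip":0.9},
    {"x":0,"y":0,"z":0,"yaw":0,"grip":0.9},
    {"x":0,"y":0,"z":0,"yaw":0,"grip":0.9},
    {"x":0,"y":0.5,"z":0,"yaw":0,"grip":0.9},
    {"x":0,"y":1.5,"z":0,"yaw":0,"grip":0.9},
    {"x":0,"y":1.5,"z":0,"yaw":0,"grip":0.9},
    {"x":0,"y":1.5,"z":0,"yaw":0,"grip":0.9},
    {"x":0,"y":1.5,"z":0,"yaw":0,"grip":0.9},
    {"x":0,"y":1.5,"z":0,"yaw":0,"grip":0.9},
    {"x":0,"y":0.9,"z":0,"yaw":0,"grip":0.9},
    {"x":0,"y":0,"z":0,"yaw":0,"grip":0.9},
    {"x":0,"y":0,"z":0,"yaw":0,"grip":0.9}
  ]
}}

```text
t: 32.8
eef_pos: [0.5978, 0.0349, 0.0565]
tcp_rot: [1.998, 2.423, 0.001]
ft_force: [1.2, -1.4, 1.5]
grip_width: 0.0117
grasp_force: 30.0
```

>>> {"op": "move_arm", "data": {
  "targets": [
    {"x":0,"y":0.3,"z":0,"yaw":0,"grip":0.9},
    {"x":0,"y":0.2,"z":0,"yaw":0,"grip":0.9},
    {"x":0,"y":0,"z":0,"yaw":0,"grip":0.9},
    {"x":0,"y":0,"z":0,"yaw":0,"grip":0.9}
  ]
}}

```text
t: 33.2
eef_pos: [0.6018, 0.0357, 0.0565]
tcp_rot: [-1.998, -2.424, 0.002]
ft_force: [-3.1, -2.3, 5.1]
grip_width: 0.0117
grasp_force: 30.0
```

>>> {"op": "move_arm", "data": {
  "targets": [
    {"x":0,"y":0,"z":0,"yaw":0,"grip":0.5},
    {"x":0,"y":0,"z":0,"yaw":0,"grip":0.2},
    {"x":0,"y":0,"z":-3,"yaw":0,"grip":-0.35},
    {"x":0,"y":0,"z":-4,"yaw":0,"grip":-0.35},
    {"x":0,"y":0,"z":-2.5,"yaw":0,"grip":-0.35},
    {"x":0,"y":0,"z":0,"yaw":0,"grip":-0.35}
  ]
}}

```text
t: 33.8
eef_pos: [0.6053, 0.0362, 0.1563]
tcp_rot: [1.994, 2.419, 0.009]
ft_force: [0.4, -0.2, -0.0]
grip_width: 0.0546
grasp_force: 0.0
```

```bash
python3 - <<'E'
from m import *
s=ctrl.read_state();print(s["eef_pos"],s["grip_width"])
go(.4837,-.308,.15,101)
a=ctrl.grab_frame("top");np.save("pics/top3.npy",a)
save("pics/s9.png",cv2.resize(a[115:275,245:475],None,fx=3,fy=3,interpolation=cv2.INTER_CUBIC))
for p in((.4025,-.2963,.048),(.4837,-.308,.048),(.5649,-.3197,.043)):print(np.round(proj("top",p),1))
E
```

```text
[0.60527982 0.03622215 0.15625943] 0.054550336022821416
head 101.0 yaw 0.0 shift cm [-31.47 -18.5    0.63]
[437.6 245.4]
[441.9 212. ]
[445.5 179. ]
```

View pics/s9.png

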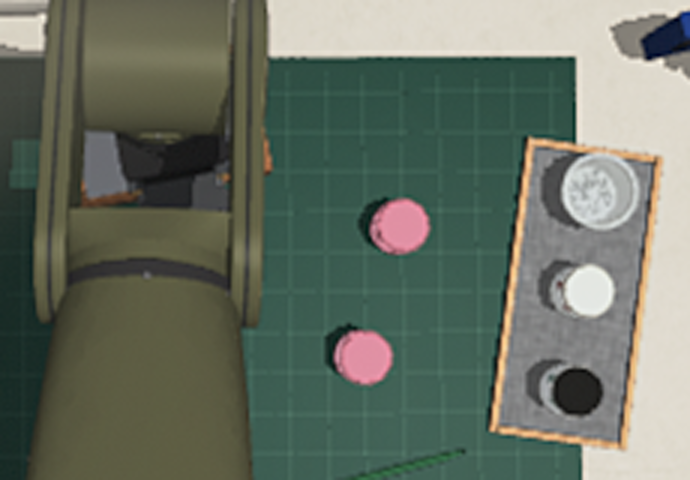

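The tray caps at crop (600,191), (588,291) and (577,391) match the expected pixels to within 1 px. Fetching the red jar.

>>> {"op": "move_arm", "data": {
  "targets": [
    {"x":-4,"y":-2.3,"z":0,"yaw":0,"grip":-0.35},
    {"x":-4,"y":-2.4,"z":0,"yaw":0,"grip":-0.35},
    {"x":-4,"y":-2.3,"z":0,"yaw":0,"grip":-0.35},
    {"x":-4,"y":-2.4,"z":0,"yaw":0,"grip":-0.35},
    {"x":-4,"y":-2.3,"z":0,"yaw":0,"grip":-0.35},
    {"x":-4,"y":-2.4,"z":0,"yaw":0,"grip":-0.35},
    {"x":-4,"y":-2.3,"z":0,"yaw":0,"grip":-0.35},
    {"x":-3.5,"y":-2.1,"z":2,"yaw":0,"grip":-0.35},
    {"x":0,"y":0,"z":3,"yaw":0,"grip":-0.35},
    {"x":0,"y":0,"z":0,"yaw":0,"grip":-0.35},
    {"x":0,"y":0,"z":0,"yaw":0,"grip":-0.35}
  ]
}}

```text
t: 34.95
eef_pos: [0.4797, -0.3073, 0.0991]
tcp_rot: [-1.995, -2.421, -0.0]
ft_force: [0.1, -0.2, 0.0]
grip_width: 0.0643
grasp_force: 0.0
```

```bash
python3 - <<'E'
from m import *
go(.4837,-.308,.034,101)
E
```

```text
head 101.0 yaw 0.0 shift cm [-0.15  0.38  6.51]
```

>>> {"op": "move_arm", "data": {
  "targets": [
    {"x":-0.1,"y":0.3,"z":2,"yaw":0,"grip":-0.35},
    {"x":0,"y":0,"z":2.8,"yaw":0,"grip":-0.35},
    {"x":0,"y":0,"z":1.4,"yaw":0,"grip":-0.35},
    {"x":0,"y":0,"z":0,"yaw":0,"grip":-0.35},
    {"x":0,"y":0,"z":0,"yaw":0,"grip":0.5},
    {"x":0,"y":0,"z":0,"yaw":0,"grip":0.5},
    {"x":0,"y":0,"z":0,"yaw":0,"grip":0.5},
    {"x":0,"y":0,"z":0,"yaw":0,"grip":0.5}
  ]
}}

```text
t: 35.75
eef_pos: [0.4848, -0.3095, 0.0409]
tcp_rot: [1.997, 2.422, 0.0]
ft_force: [0.3, 0.6, 2.9]
grip_width: 0.0433
grasp_force: 30.0
```

>>> {"op": "move_arm", "data": {
  "targets": [
    {"x":0,"y":0,"z":-2,"yaw":0,"grip":0.5},
    {"x":0,"y":0,"z":-4,"yaw":0,"grip":0.5},
    {"x":0,"y":0,"z":-4,"yaw":0,"grip":0.5},
    {"x":0,"y":0,"z":-1.5,"yaw":0,"grip":0.5},
    {"x":0,"y":0,"z":0,"yaw":0,"grip":0.5},
    {"x":0,"y":0,"z":0,"yaw":0,"grip":0.5}
  ]
}}

```text
t: 36.35
eef_pos: [0.4833, -0.3085, 0.153]
tcp_rot: [-1.997, -2.423, 0.0]
ft_force: [0.2, 0.3, 0.3]
grip_width: 0.0431
grasp_force: 30.0
```

```bash
python3 - <<'E'
from m import *
go(.4925,.0795,.15,101)
E
```

```text
head 101.0 yaw -0.0 shift cm [37.91  8.31  0.3 ]
```

>>> {"op": "move_arm", "data": {
  "targets": [
    {"x":2,"y":0.4,"z":0,"yaw":0,"grip":0.5},
    {"x":4,"y":0.9,"z":0,"yaw":0,"grip":0.5},
    {"x":4,"y":0.9,"z":0,"yaw":0,"grip":0.5},
    {"x":4,"y":0.9,"z":0,"yaw":0,"grip":0.5},
    {"x":4,"y":0.9,"z":0,"yaw":0,"grip":0.5},
    {"x":4,"y":0.9,"z":0,"yaw":0,"grip":0.5},
    {"x":4,"y":0.9,"z":0,"yaw":0,"grip":0.5},
    {"x":4,"y":0.9,"z":0,"yaw":0,"grip":0.5},
    {"x":4,"y":0.8,"z":0,"yaw":0,"grip":0.5},
    {"x":2.5,"y":0.5,"z":0,"yaw":0,"grip":0.5},
    {"x":1.4,"y":0.3,"z":0,"yaw":0,"grip":0.5},
    {"x":0,"y":0,"z":0,"yaw":0,"grip":0.5}
  ]
}}

```text
t: 37.55
eef_pos: [0.4917, 0.0804, 0.1526]
tcp_rot: [-1.993, -2.425, 0.003]
ft_force: [0.3, -0.1, 0.3]
grip_width: 0.0431
grasp_force: 30.0
```

>>> {"op": "move_arm", "data": {
  "targets": [
    {"x":0,"y":0,"z":2,"yaw":0,"grip":0.5},
    {"x":0,"y":0,"z":3,"yaw":0,"grip":0.5},
    {"x":0,"y":0,"z":2,"yaw":0,"grip":0.5},
    {"x":0,"y":0,"z":0,"yaw":0,"grip":0.5},
    {"x":0,"y":0,"z":0,"yaw":0,"grip":0.5},
    {"x":0,"y":0,"z":0,"yaw":0,"grip":0.5}
  ]
}}

```text
t: 38.15
eef_pos: [0.4941, 0.0784, 0.0857]
tcp_rot: [1.998, 2.422, 0.002]
ft_force: [0.3, 0.6, -0.0]
grip_width: 0.0431
grasp_force: 30.0
```

```bash
python3 - <<'E'
from m import *
go(.4925,.0795,.0375,101)
E
```

```text
head 100.9 yaw -0.1 shift cm [ 0.13 -0.14  4.82]
```

>>> {"op": "move_arm", "data": {
  "targets": [
    {"x":0.1,"y":-0.1,"z":2,"yaw":0,"grip":0.5},
    {"x":0,"y":0,"z":1.5,"yaw":0,"grip":0.5},
    {"x":0,"y":0,"z":0.8,"yaw":0,"grip":0.5},
    {"x":0,"y":0,"z":0.4,"yaw":0,"grip":0.5},
    {"x":0,"y":0,"z":0,"yaw":0,"grip":0.5},
    {"x":0,"y":0,"z":0,"yaw":0,"grip":0.5}
  ]
}}

```text
t: 38.75
eef_pos: [0.4927, 0.0797, 0.0383]
tcp_rot: [1.998, 2.423, 0.002]
ft_force: [-0.1, -0.1, -0.1]
grip_width: 0.0432
grasp_force: 30.0
```

>>> {"op": "move_arm", "data": {
  "targets": [
    {"x":0,"y":0,"z":0,"yaw":0,"grip":-0.35},
    {"x":0,"y":0,"z":0,"yaw":0,"grip":-0.35},
    {"x":0,"y":0,"z":0,"yaw":0,"grip":-0.35},
    {"x":0,"y":0,"z":-2,"yaw":0,"grip":-0.35},
    {"x":0,"y":0,"z":-4,"yaw":0,"grip":-0.35},
    {"x":0,"y":0,"z":-4,"yaw":0,"grip":-0.35},
    {"x":0,"y":0,"z":-1.5,"yaw":0,"grip":-0.6},
    {"x":0,"y":0,"z":0,"yaw":0,"grip":-0.6}
  ]
}}

```text
t: 39.55
eef_pos: [0.4939, 0.0799, 0.1555]
tcp_rot: [1.995, 2.421, 0.007]
ft_force: [-0.5, 0.3, -0.7]
grip_width: 0.0735
grasp_force: 0.0
```

```bash
python3 - <<'E'
from m import *
go(.5649,-.3197,.15,101)
E
```

```text
head 101.0 yaw 0.0 shift cm [-40.58  -0.65   0.55]
```

>>> {"op": "move_arm", "data": {
  "targets": [
    {"x":-4.5,"y":0,"z":0,"yaw":0,"grip":-0.6},
    {"x":-4.5,"y":0,"z":0,"yaw":0,"grip":-0.6},
    {"x":-4.5,"y":-0.2,"z":0,"yaw":0,"grip":-0.6},
    {"x":-4.5,"y":-0.2,"z":0,"yaw":0,"grip":-0.6},
    {"x":-4.5,"y":-0.2,"z":0,"yaw":0,"grip":-0.6},
    {"x":-4.5,"y":0,"z":0,"yaw":0,"grip":-0.6},
    {"x":-4.5,"y":0,"z":0,"yaw":0,"grip":-0.6},
    {"x":-4.5,"y":0,"z":0,"yaw":0,"grip":-0.6},
    {"x":-4.5,"y":0,"z":2,"yaw":0,"grip":-0.6},
    {"x":0,"y":0,"z":3,"yaw":0,"grip":-0.6},
    {"x":0,"y":0,"z":0,"yaw":0,"grip":-0.6},
    {"x":0,"y":0,"z":0,"yaw":0,"grip":-0.6}
  ]
}}

```text
t: 40.75
eef_pos: [0.5617, -0.3177, 0.0994]
tcp_rot: [-1.995, -2.42, 0.001]
ft_force: [0.4, 0.1, -0.1]
grip_width: 0.0761
grasp_force: 0.0
```

```bash
python3 - <<'E'
from m import *
go(.5649,-.3197,.036,101)
E
```

```text
head 101.0 yaw -0.0 shift cm [-0.26  0.28  6.34]
```

>>> {"op": "move_arm", "data": {
  "targets": [
    {"x":-0.2,"y":0.25,"z":2,"yaw":0,"grip":-0.6},
    {"x":0,"y":0,"z":2.8,"yaw":0,"grip":-0.6},
    {"x":0,"y":0,"z":1.6,"yaw":0,"grip":-0.6},
    {"x":0,"y":0,"z":0,"yaw":0,"grip":-0.6},
    {"x":0,"y":0,"z":0,"yaw":0,"grip":0.3},
    {"x":0,"y":0,"z":0,"yaw":0,"grip":0.3},
    {"x":0,"y":0,"z":0,"yaw":0,"grip":0.3},
    {"x":0,"y":0,"z":0,"yaw":0,"grip":0.3}
  ]
}}

```text
t: 41.55
eef_pos: [0.5672, -0.321, 0.0403]
tcp_rot: [1.997, 2.422, 0.001]
ft_force: [-0.9, 1.0, 4.3]
grip_width: 0.0603
grasp_force: 30.0
```

>>> {"op": "move_arm", "data": {
  "targets": [
    {"x":0,"y":0,"z":-2,"yaw":0,"grip":0.3},
    {"x":0,"y":0,"z":-4,"yaw":0,"grip":0.3},
    {"x":0,"y":0,"z":-4,"yaw":0,"grip":0.3},
    {"x":0,"y":0,"z":-1.5,"yaw":0,"grip":0.3},
    {"x":0,"y":0,"z":0,"yaw":0,"grip":0.3},
    {"x":0,"y":0,"z":0,"yaw":0,"grip":0.3}
  ]
}}

```text
t: 42.15
eef_pos: [0.5655, -0.3201, 0.1519]
tcp_rot: [-1.997, -2.423, 0.0]
ft_force: [0.2, 0.2, -1.4]
grip_width: 0.0607
grasp_force: 30.0
```

```bash
python3 - <<'E'
from m import *
go(.5052,.0189,.15,101)
E
```

```text
head 101.0 yaw -0.0 shift cm [34.43  0.55  0.19]
```

>>> {"op": "move_arm", "data": {
  "targets": [
    {"x":1.5,"y":0,"z":0,"yaw":0,"grip":0.3},
    {"x":3,"y":0.1,"z":0,"yaw":0,"grip":0.3},
    {"x":4,"y":0.1,"z":0,"yaw":0,"grip":0.3},
    {"x":4,"y":0.1,"z":0,"yaw":0,"grip":0.3},
    {"x":4,"y":0.1,"z":0,"yaw":0,"grip":0.3},
    {"x":4,"y":0.1,"z":0,"yaw":0,"grip":0.3},
    {"x":4,"y":0,"z":0,"yaw":0,"grip":0.3},
    {"x":4,"y":0,"z":0,"yaw":0,"grip":0.3},
    {"x":3,"y":0,"z":0,"yaw":0,"grip":0.3},
    {"x":2,"y":0,"z":0,"yaw":0,"grip":0.3},
    {"x":0.9,"y":0,"z":0,"yaw":0,"grip":0.3},
    {"x":0,"y":0,"z":0,"yaw":0,"grip":0.3}
  ]
}}

```text
t: 43.35
eef_pos: [0.504, 0.0193, 0.1517]
tcp_rot: [-1.994, -2.424, 0.003]
ft_force: [0.8, -0.4, -0.3]
grip_width: 0.0605
grasp_force: 30.0
```

>>> {"op": "move_arm", "data": {
  "targets": [
    {"x":0,"y":0,"z":2,"yaw":0,"grip":0.3},
    {"x":0,"y":0,"z":3,"yaw":0,"grip":0.3},
    {"x":0,"y":0,"z":1,"yaw":0,"grip":0.3},
    {"x":0,"y":0,"z":0,"yaw":0,"grip":0.3},
    {"x":0,"y":0,"z":0,"yaw":0,"grip":0.3},
    {"x":0,"y":0,"z":0,"yaw":0,"grip":0.3}
  ]
}}

```text
t: 43.95
eef_pos: [0.5066, 0.0178, 0.0948]
tcp_rot: [1.998, 2.422, 0.002]
ft_force: [-0.1, 0.0, -0.1]
grip_width: 0.0609
grasp_force: 30.0
```

```bash
python3 - <<'E'
from m import *
go(.5052,.0189,.0373,101)
E
```

```text
head 101.0 yaw -0.0 shift cm [ 0.13 -0.11  5.75]
```

>>> {"op": "move_arm", "data": {
  "targets": [
    {"x":0.1,"y":-0.1,"z":2,"yaw":0,"grip":0.3},
    {"x":0,"y":0,"z":2,"yaw":0,"grip":0.3},
    {"x":0,"y":0,"z":1.2,"yaw":0,"grip":0.3},
    {"x":0,"y":0,"z":0.5,"yaw":0,"grip":0.3},
    {"x":0,"y":0,"z":0,"yaw":0,"grip":0.3},
    {"x":0,"y":0,"z":0,"yaw":0,"grip":0.3}
  ]
}}

```text
t: 44.55
eef_pos: [0.5051, 0.0189, 0.0372]
tcp_rot: [1.997, 2.423, 0.002]
ft_force: [-0.3, 0.0, 0.1]
grip_width: 0.0605
grasp_force: 30.0
```

>>> {"op": "move_arm", "data": {
  "targets": [
    {"x":0,"y":0,"z":0,"yaw":0,"grip":-0.6},
    {"x":0,"y":0,"z":0,"yaw":0,"grip":-0.6},
    {"x":0,"y":0,"z":0,"yaw":0,"grip":-0.6},
    {"x":0,"y":0,"z":-2,"yaw":0,"grip":-0.6},
    {"x":0,"y":0,"z":-4,"yaw":0,"grip":-0.6},
    {"x":0,"y":0,"z":-4,"yaw":0,"grip":-0.35},
    {"x":0,"y":0,"z":-1.5,"yaw":0,"grip":-0.35},
    {"x":0,"y":0,"z":0,"yaw":0,"grip":-0.35}
  ]
}}

```text
t: 45.35
eef_pos: [0.5061, 0.0188, 0.1543]
tcp_rot: [1.995, 2.42, 0.006]
ft_force: [0.0, 0.3, 0.2]
grip_width: 0.0649
grasp_force: 0.0
```

```bash
python3 - <<'E'
from m import *
go(.4025,-.2963,.15,101)
E
```

```text
head 101.0 yaw -0.0 shift cm [-28.96 -16.19   0.43]
```

>>> {"op": "move_arm", "data": {
  "targets": [
    {"x":-3.6,"y":-2,"z":0,"yaw":0,"grip":-0.35},
    {"x":-3.6,"y":-2,"z":0,"yaw":0,"grip":-0.35},
    {"x":-3.6,"y":-2,"z":0,"yaw":0,"grip":-0.35},
    {"x":-3.6,"y":-2,"z":0,"yaw":0,"grip":-0.35},
    {"x":-3.6,"y":-2,"z":0,"yaw":0,"grip":-0.35},
    {"x":-3.6,"y":-2,"z":0,"yaw":0,"grip":-0.35},
    {"x":-3.6,"y":-2,"z":0,"yaw":0,"grip":-0.35},
    {"x":-3.7,"y":-2.1,"z":0,"yaw":0,"grip":-0.35},
    {"x":0,"y":0,"z":3,"yaw":0,"grip":-0.35},
    {"x":0,"y":0,"z":2,"yaw":0,"grip":-0.35},
    {"x":0,"y":0,"z":0,"yaw":0,"grip":-0.35},
    {"x":0,"y":0,"z":0,"yaw":0,"grip":-0.35}
  ]
}}

```text
t: 46.55
eef_pos: [0.4004, -0.2945, 0.0995]
tcp_rot: [-1.996, -2.421, -0.0]
ft_force: [0.0, 1.2, 1.2]
grip_width: 0.0642
grasp_force: 0.0
```

```bash
python3 - <<'E'
from m import *
go(.4025,-.2963,.034,101)
E
```

```text
head 101.0 yaw -0.0 shift cm [-0.21  0.17  6.55]
```

>>> {"op": "move_arm", "data": {
  "targets": [
    {"x":-0.2,"y":0.1,"z":2,"yaw":0,"grip":-0.35},
    {"x":0,"y":0,"z":2.8,"yaw":0,"grip":-0.35},
    {"x":0,"y":0,"z":1.6,"yaw":0,"grip":-0.35},
    {"x":0,"y":0,"z":0,"yaw":0,"grip":-0.35},
    {"x":0,"y":0,"z":0,"yaw":0,"grip":0.5},
    {"x":0,"y":0,"z":0,"yaw":0,"grip":0.5},
    {"x":0,"y":0,"z":0,"yaw":0,"grip":0.5},
    {"x":0,"y":0,"z":0,"yaw":0,"grip":0.5}
  ]
}}

```text
t: 47.35
eef_pos: [0.4036, -0.2979, 0.0388]
tcp_rot: [1.997, 2.422, -0.0]
ft_force: [0.3, 0.4, 3.9]
grip_width: 0.0429
grasp_force: 30.0
```

>>> {"op": "move_arm", "data": {
  "targets": [
    {"x":0,"y":0,"z":-2,"yaw":0,"grip":0.5},
    {"x":0,"y":0,"z":-4,"yaw":0,"grip":0.5},
    {"x":0,"y":0,"z":-4,"yaw":0,"grip":0.5},
    {"x":0,"y":0,"z":-1.5,"yaw":0,"grip":0.5},
    {"x":0,"y":0,"z":0,"yaw":0,"grip":0.5},
    {"x":0,"y":0,"z":0,"yaw":0,"grip":0.5}
  ]
}}

```text
t: 47.95
eef_pos: [0.4021, -0.2967, 0.1511]
tcp_rot: [-1.997, -2.423, -0.0]
ft_force: [-0.7, -0.6, -1.4]
grip_width: 0.0432
grasp_force: 30.0
```

```bash
python3 - <<'E'
from m import *
go(.5163,-.0417,.15,101)
E
```

```text
head 101.0 yaw -0.0 shift cm [22.86 16.07  0.11]
```

>>> {"op": "move_arm", "data": {
  "targets": [
    {"x":1.2,"y":0.8,"z":0,"yaw":0,"grip":0.5},
    {"x":2.5,"y":1.8,"z":0,"yaw":0,"grip":0.5},
    {"x":3,"y":2.1,"z":0,"yaw":0,"grip":0.5},
    {"x":3,"y":2.1,"z":0,"yaw":0,"grip":0.5},
    {"x":3,"y":2.1,"z":0,"yaw":0,"grip":0.5},
    {"x":3,"y":2.1,"z":0,"yaw":0,"grip":0.5},
    {"x":3,"y":2.1,"z":0,"yaw":0,"grip":0.5},
    {"x":2.5,"y":1.8,"z":0,"yaw":0,"grip":0.5},
    {"x":1.2,"y":0.8,"z":0,"yaw":0,"grip":0.5},
    {"x":0.4,"y":0.3,"z":0,"yaw":0,"grip":0.5},
    {"x":0,"y":0,"z":0,"yaw":0,"grip":0.5}
  ]
}}

```text
t: 49.05
eef_pos: [0.5157, -0.0425, 0.1513]
tcp_rot: [-1.996, -2.424, 0.002]
ft_force: [-0.3, 0.6, -0.5]
grip_width: 0.0434
grasp_force: 30.0
```

>>> {"op": "move_arm", "data": {
  "targets": [
    {"x":0,"y":0,"z":2,"yaw":0,"grip":0.5},
    {"x":0,"y":0,"z":3,"yaw":0,"grip":0.5},
    {"x":0,"y":0,"z":1,"yaw":0,"grip":0.5},
    {"x":0,"y":0,"z":0,"yaw":0,"grip":0.5},
    {"x":0,"y":0,"z":0,"yaw":0,"grip":0.5},
    {"x":0,"y":0,"z":0,"yaw":0,"grip":0.5}
  ]
}}

```text
t: 49.65
eef_pos: [0.5173, -0.0434, 0.094]
tcp_rot: [1.998, 2.422, 0.002]
ft_force: [-0.5, -0.5, -0.3]
grip_width: 0.0433
grasp_force: 30.0
```

```bash
python3 - <<'E'
from m import *
go(.5163,-.0417,.036,101)
E
```

```text
head 101.0 yaw -0.0 shift cm [ 0.19 -0.07  5.8 ]
```

>>> {"op": "move_arm", "data": {
  "targets": [
    {"x":0.2,"y":-0.1,"z":2,"yaw":0,"grip":0.5},
    {"x":0,"y":0,"z":2,"yaw":0,"grip":0.5},
    {"x":0,"y":0,"z":1.3,"yaw":0,"grip":0.5},
    {"x":0,"y":0,"z":0.5,"yaw":0,"grip":0.5},
    {"x":0,"y":0,"z":0,"yaw":0,"grip":0.5},
    {"x":0,"y":0,"z":0,"yaw":0,"grip":0.5}
  ]
}}

```text
t: 50.25
eef_pos: [0.5158, -0.0413, 0.0353]
tcp_rot: [1.997, 2.423, 0.001]
ft_force: [-0.6, 0.3, -0.1]
grip_width: 0.0433
grasp_force: 30.0
```

>>> {"op": "move_arm", "data": {
  "targets": [
    {"x":0,"y":0,"z":0,"yaw":0,"grip":-0.35},
    {"x":0,"y":0,"z":0,"yaw":0,"grip":-0.35},
    {"x":0,"y":0,"z":0,"yaw":0,"grip":-0.35},
    {"x":0,"y":0,"z":-2,"yaw":0,"grip":-0.35},
    {"x":0,"y":0,"z":-4,"yaw":0,"grip":-0.35},
    {"x":0,"y":0,"z":-4,"yaw":0,"grip":-0.35},
    {"x":-4,"y":-1,"z":-1.5,"yaw":0,"grip":-0.35},
    {"x":-4,"y":-1,"z":0,"yaw":0,"grip":-0.35},
    {"x":-4,"y":-1,"z":0,"yaw":0,"grip":-0.35},
    {"x":-4,"y":-1,"z":0,"yaw":0,"grip":-0.35},
    {"x":-4,"y":-1,"z":0,"yaw":0,"grip":-0.35},
    {"x":0,"y":0,"z":0,"yaw":0,"grip":-0.35}
  ]
}}

```text
t: 51.45
eef_pos: [0.5036, -0.251, 0.1497]
tcp_rot: [2.003, 2.418, -0.001]
ft_force: [0.7, 0.4, -0.1]
grip_width: 0.0642
grasp_force: 0.0
```

```bash
python3 - <<'E'
from m import *
a=ctrl.grab_frame("top");b=np.load("pics/top0.npy")
f=lambda i:cv2.resize(i[120:230,165:345],None,fx=4,fy=2.7,interpolation=cv2.INTER_CUBIC)
save("pics/s10.png",np.vstack([f(b),f(a)]))
def cap(i,m,x0,y0,x1,y1):
    c=m(i)[y0:y1,x0:x1].astype(np.uint8);M=cv2.moments(c,True);return round(M['m10']/M['m00']+x0,1),round(M['m01']/M['m00']+y0,1)
w=lambda i:(i.min(2)>150);k=lambda i:(i.max(2)<45)
for i in(b,a):print(cap(i,w,268,194,297,224),cap(i,lambda i:i[...,0]>100,290,188,322,220),cap(i,k,322,188,344,211),cap(i,lambda i:(i[...,0]>170)&(i[...,2]<110),285,150,320,178))
E
```

```text
(283.6, 208.7) (307.5, 203.7) (331.5, 198.9) (301.7, 166.7)
(282.7, 208.6) (306.7, 203.8) (331.4, 199.5) (301.9, 166.9)
```

View pics/s10.png

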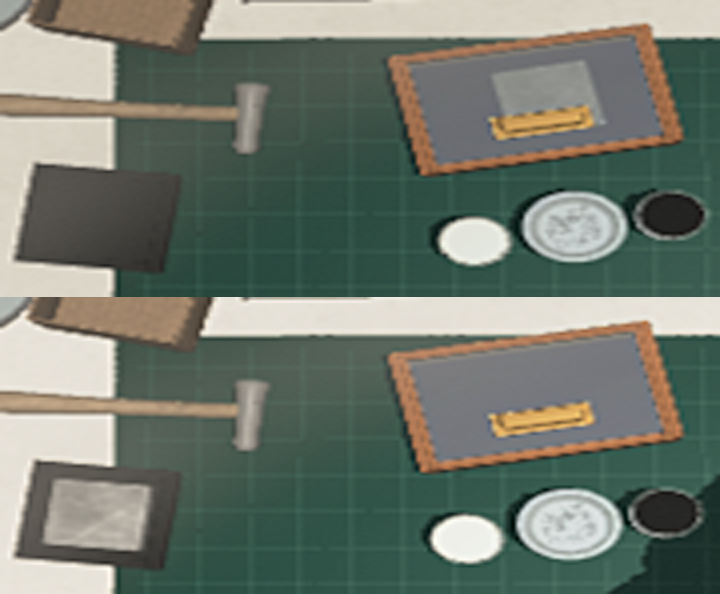

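Before and after match to within 1 px (about 2.5 mm) for the jars, pot and lid pull. The hammer is unmoved and the block is seated.

```bash
python3 -c "
from plant import ctrl
print(ctrl.sign_off())"
```

```text
the job is handed in; nothing more can be done
None
```

The job is handed in at about 51 s: the block is seated in the rubber seat, the lid is shut, both jars and the pot are back within about 3 mm of where they stood, and the hammer was not moved; no verdict came back at hand-in.

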